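# Set the ball-drilling vise to its next bond angle

### The job

Set the ball-drilling vise for the next hole: swing the orange clamp lever fully over to its slack stop, turn the knurled knob on the leaning worm shaft until the tip of the black pointer lines up with the white line of the red tab on the graduated rim, then swing the lever back to its tight stop with the pointer still on the red tab. Leave the jar, the drill gauge and the tray of balls where they are.

Things in the scene. Friction and masses are not known exactly. Their poses are not given: they have to be found in the camera images.
- fixture: tilting vise, dark cast iron, fixed to the worktop. Origin: on the worktop midway between its cheeks; x points away from the robot, y left, z up. Base 170 (x) by 250 mm (y = -130 to 120), 12 high. Left, y = 68 to 102 mm: round worm case, top at 125 mm, and leaning knob. Right: cheek with graduated rim, y = -66 to -46; split bearing block 118 mm high, x -33 to 33, y -110 to -80, lever on top
- tilt_axis (a point): point on the tilt axis, 95 mm above the fixture's origin, axes as the fixture's; the axis runs along y. The cradle with the vise jaws tilts about it; the 41 mm blue ball is centred here. The silver rim, 75 mm radius about this axis, has its top 170 mm above the worktop and a black line every 5 degrees
- knob_grip (a point): centre of the knurled steel knob, a cylinder 34 mm across and 26 long (13 either side), at fixture (-75, 85, 141) mm. This point's z axis is the knob's axis out of its free end: up and toward the robot, 35 degrees from vertical in the fixture's xz plane; it does not turn with the knob. Below the knob 27 mm of bare 12 mm shaft, then a 22 mm collar on a 34 mm square case
- tilt_knob (a joint): turn of the knob, rad, 0 = pointer upright, stops at +-5, starts within +-0.6; grows clockwise seen from its free end. A worm without play tilts cradle and pointer 0.1 rad per rad of knob, clockwise carrying the tip toward the fixture's +x. Clamp slack: turns against 0.04 N m and stays where it is left; clamp tight: several times stiffer
- pointer_tip (a point): tip of the black pointer, which rises along the rim's right face and bends in over it, tapering to 2 mm, at y = -58 mm of the fixture. It swings with the cradle 78.5 mm from the tilt axis: its x in the fixture's frame is 78.5 mm times the sine of the tilt
- red_tab: red index tab fixed on the inner half of the rim: 5 mm along x, 13 along y, 6 high, a leg down the rim's inner face, a thin white line along y on top. Origin: centre of the top block, axes as the fixture's; 14 to 21 mm before or behind the rim's middle (red and green change sides). The pointer is on it when the tip's x in this frame is 0
- green_tab: the same tab in green, on the other side of the rim's middle, marking another bond angle; not wanted now
- lever_grip (a point): middle of the clamp lever's upright orange handle, a cylinder 19 mm across and 32 mm high, from 126 to 158 mm above the worktop (this point at 144 mm); it turns with the lever. An orange arm 10 mm thick joins it to the steel hub at its lower end
- lever_pivot (a point): foot of the clamp lever's upright pivot on the bearing block, at fixture (-22, -95, 118) mm, axes as the fixture's. The handle's axis is 60 mm from the pivot's axis
- clamp_lever (a joint): turn of the clamp lever, rad, about its pivot: 0 = slack stop, 1.45 = tight stop, starts at 1.3 to 1.42; grows clockwise seen from above. At value j the handle lies in the direction 300 degrees minus j, counted from the fixture's +x toward +y: slack to the right, tight toward the robot and right. Bites above 0.85; 2 to 4 N at the handle turn it; it stays where left
- jar: bystander: squat amber glass jar of black nylon connectors, 74 mm across, 66 mm high, loose, 190 to 225 mm left of the fixture's middle. Origin: centre of its underside
- drill_gauge: bystander: chrome drill gauge, a loose plate 50 by 120 by 5 mm with two rows of holes, lying right of the fixture. Origin: centre of its underside
- ball_tray: bystander: beech tray 44 by 150 by 20 mm with four cells holding the four 29 mm yellow balls, loose, left of the jar. Origin: centre of its underside, y along its length

How it is judged:
By the outcome, as a careful person would: the job done as asked, in the order asked, and still so for the second after the job is handed in, with the robot touching nothing.
It also fails if it takes over 67 s, if anything falls off the work surface, if the arm or the gripper's body presses on something with over 40 N, if the wrist force passes 120 N, or if a joint passes its speed limit or range.

### The arm

A 6-joint arm with a two-finger parallel gripper is mounted at the origin on the work surface. World frame = base frame: x ahead of the robot, y to its left, z up, the work surface at z = 0. Lengths are in m, angles in rad, forces in N, time in s.
With the tool pointing down it reaches from about 0.35 to 0.975 m from the base axis. Payload 4.9 kg.
Tool frame: the origin (TCP) lies midway between the tips of the shut fingers; the grasp point (between the pads) lies 19 mm behind it; x points along the fingers, y is the direction in which the jaws open and shut, and the axes are right-handed (so a half turn about x gives the same grasp; the last joint's range is limited). The gripper opens to 85 mm and grips with 20 to 120 N. Pads are 22 mm wide; open, the fingers measure 114 mm over their backs; the gripper's body (76 mm by 85 mm) begins 54 mm behind the grasp point. The pads swing forward as they close: fully open they stand 13 mm farther back than shut.
Start: joints at [0.992, 0.053, 1.613, -0, 1.476, -0.119], TCP at [0.277, 0.56, 0.231] pointing down, gripper open.
Joint ranges: [-3.01, 3.01], [-1.01, 2.22], [0.06, 2.58], [-1.02, 4.17], [0.09, 2.62], [-3.14, 3.14]. Speed limits (rad/s): [2.57, 2.57, 3.14, 3.14, 3.14, 3.14].

### API

Orientations are given as a rotation vector (axis times angle).
In Python, from station import ctrl gives the robot as it stands.
- The arm moves only by the shell command python3 -m handwheel 'ROWS' [FORCE]. ROWS is JSON, a list of rows, each a list of 3 entries, a list of its own where there are three numbers: the finger opening in m, from 0 to 0.0854, then the shift along the tool's x, y, z in m, then the turn, a rotation vector about the tool's x, y, z in degrees. In form: [[claw, [dx, dy, dz], [ax, ay, az]], ...]. A call has 1 to 10 rows; each row shifts and turns the commanded pose from where the row before left it, along the tool's axes as they then stand; what a row does not reach is not made up. A row lasts 1/12 s, in which the tool goes at most 41.7 mm and 7.16 degrees, less where a joint would pass 70% of its speed; a pose out of reach is approached as far as the arm can. A call with a gripper value outside its range is refused whole. The fingers move at their own pace and stop on an object; FORCE is the grip in N (left out, the last holds). Time passes only in rows, so rows that do not move let the fingers close. It gives the time, the measured TCP pose, the force and the opening at its end, in the units of the state.
- ctrl.get_obs(): the state, without advancing time (a new reading comes with each control period).
- ctrl.get_image(name): name is "scene" or "top" or "wrist"; returns the picture (384x512x3 uint8, red, green, blue); there is no depth.
- ctrl.camera_params(name): a dict with "vertical_fov" (degrees; the focal length in pixels is half the picture's height over the tangent of half this angle, whatever the lens; pixels are square), "cx", "cy" (the principal point, pixels), "D" ([k1, k2, p1, p2, k3] as OpenCV has them; the pictures are not rectified), "rvec" (rotation vector, rad) and "tvec" (3), from world to camera coordinates, as OpenCV has them; the wrist camera has in their place "T_tool_cam" (4x4, takes a point from camera to tool coordinates, whose origin is the TCP and whose axes are the tool frame's). Camera axes: x right, y down, z forward; pixel columns grow to the right and rows downward; lengths in m; the calibration is good to about 2 mm. A picture is of the moment at which its call begins: read the wrist's pose just before it. camera_params takes no time and is no camera call.
- ctrl.finish_job(): hands the job in, once; it reports no verdict.
Trained networks look in the newest picture that a camera, given by its name, has taken for a name from the list of things; names that differ only in an ending like _2 or _b are one class to them, and where a whole thing is asked for, a point or a joint stands for the part that bears it (a point fixed in the world has none). Each returns a list of dicts, best first, with "score" (0 to 1); they miss things now and then, are a little off and sometimes report something else, mostly with a low value. They report only what shows in the picture. A call takes as long as a camera call.
- ctrl.look_for(thing, camera): "box" ([centre column, centre row, width, height] in pixels, round what is visible of it).
- ctrl.silhouettes(thing, camera): "mask" (384x512 bool, what is visible of it) and "box" ([centre column, centre row, width, height] in pixels, round what is visible of it).
- ctrl.tip_of(thing, camera): "centre" ([row, column] in pixels: a listed point, or the origin of a listed thing).
The state is a dict: "t": time; "q": joint angles; "dq": joint speeds; "effort": joint torques, N m; "tool_pos": TCP position; "tool_rot": TCP orientation; "contact_force": force on the tool from outside, world axes, zero at the start; "wrist_torque": the same for the moment, N m; "opening": finger opening in m.
Only numpy, scipy, OpenCV 4.12 (cv2) and the standard library are available. Lean on these libraries where they do the work, as an engineer would, in place of code of your own. Each camera call takes 0.05 s, during which the arm holds its last target.

## Working session

There is one attempt and no reset: what is moved stays moved. The work goes in short steps, Python scripts to look and compute and a shell command to move; the robot and the scene stay as the last step left them, time stands still between calls to the robot, and variables do not carry over. Pictures are saved under pics/ and viewed, and the job is handed in when it is done.

```bash
ls; mkdir -p pics
python3 - <<'E'
from station import ctrl
import cv2
o=ctrl.get_obs()
print({k:o[k] for k in o})
for n in ("scene","top","wrist"):
    im=ctrl.get_image(n); cv2.imwrite(f"pics/a_{n}.png",im[:,:,::-1])
    print(n,ctrl.camera_params(n))
E
```

```text
pics
{'t': 0.0, 'q': array([ 9.91993139e-01,  5.33832713e-02,  1.61427351e+00, -1.63086215e-05,
        1.47597804e+00, -1.18986586e-01]), 'dq': array([-0.00023178,  0.00146839, -0.00086864, -0.00098239,  0.00133115,
       -0.00078607]), 'effort': array([-7.76492088e-04, -3.93690205e+01, -3.70172954e+01, -2.58996879e-04,
        6.95940820e-03, -2.02031850e-05]), 'tool_pos': array([0.27702562, 0.55957223, 0.23005887]), 'tool_rot': array([ 0.3590721 ,  1.54124224, -0.36211759]), 'contact_force': array([-0.17826916,  0.75086135,  0.63190708]), 'wrist_torque': array([0.03191382, 0.00421744, 0.04348636]), 'opening': 0.08575780196022632}
scene {'vertical_fov': 53.350425157032795, 'cx': 254.26506285444415, 'cy': 189.6447873330363, 'D': array([-0.03643914,  0.        ,  0.        ,  0.        ,  0.        ]), 'rvec': array([ 2.20125834,  1.0805956 , -0.42195582]), 'tvec': array([-0.41268098, -0.26451302,  1.36372205])}
top {'vertical_fov': 47.61935398745211, 'cx': 253.45359669632722, 'cy': 187.6153881985339, 'D': array([-0.07762223,  0.        ,  0.        ,  0.        ,  0.        ]), 'rvec': array([ 2.16434591, -2.0976204 ,  0.22856588]), 'tvec': array([0.02456409, 0.63605727, 1.04192976])}
wrist {'vertical_fov': 59.01819893803782, 'cx': 255.99941359146877, 'cy': 197.30925004073305, 'D': array([-0.05047029,  0.        ,  0.        ,  0.        ,  0.        ]), 'T_tool_cam': array([[-1.07976219e-03, -3.15338831e-01,  9.48978533e-01,
        -1.42575791e-01],
       [ 9.99999376e-01, -7.01625702e-05,  1.11449995e-03,
         1.45109634e-04],
       [-2.84862339e-04,  9.48979145e-01,  3.15338710e-01,
        -8.14279770e-02],
       [ 0.00000000e+00,  0.00000000e+00,  0.00000000e+00,
         1.00000000e+00]])}
```

View pics/a_scene.png

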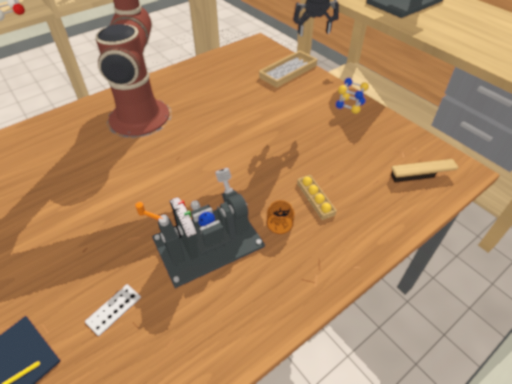

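View pics/a_top.png

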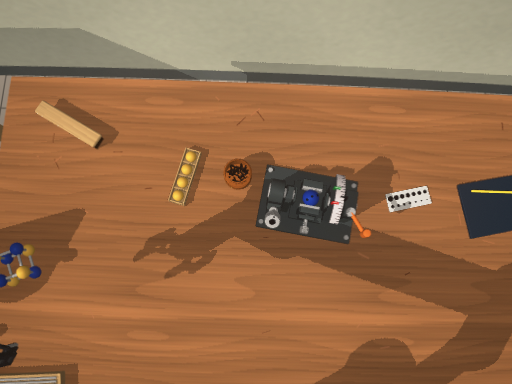

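View pics/a_wrist.png

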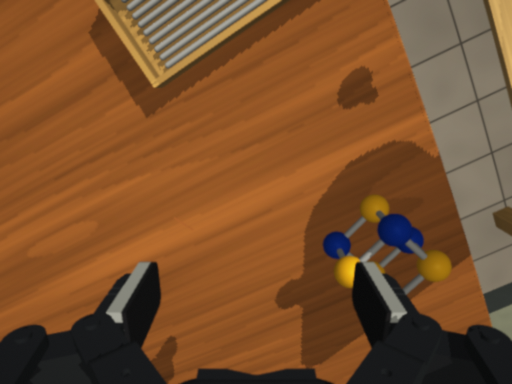

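The top view shows the fixture around (310,205), the lever handle at (366,233), the knob at (271,215) and the gauge at (408,199). Next I'll locate these points with the networks and fit the fixture pose.

```bash
cat > h.py <<'E'
from station import ctrl
import numpy as np, cv2
from scipy.spatial.transform import Rotation as R
from scipy.optimize import least_squares
H,W=384,512
def cam(name,obs=None):
    p=ctrl.camera_params(name); f=H/2/np.tan(np.radians(p['vertical_fov'])/2)
    K=np.array([[f,0,p['cx']],[0,f,p['cy']],[0,0,1.]])
    if 'rvec' in p: rv,tv=p['rvec'],p['tvec']
    else:
        o=obs or ctrl.get_obs()
        T=np.eye(4);T[:3,:3]=R.from_rotvec(o['tool_rot']).as_matrix();T[:3,3]=o['tool_pos']
        M=np.linalg.inv(T@p['T_tool_cam']); rv=R.from_matrix(M[:3,:3]).as_rotvec(); tv=M[:3,3]
    return K,np.array(p['D']),np.array(rv),np.array(tv)
def proj(c,P):
    K,D,rv,tv=c
    return cv2.projectPoints(np.atleast_2d(np.asarray(P,float)),rv,tv,K,D)[0][:,0]
def ray(c,uv):
    K,D,rv,tv=c
    x=cv2.undistortPoints(np.array([[uv]],float),K,D)[0,0]
    Rm=R.from_rotvec(rv).as_matrix()
    return -Rm.T@tv, Rm.T@np.array([x[0],x[1],1.])
def atz(c,uv,z):
    o,d=ray(c,uv); return o+d*(z-o[2])/d[2]
def fx(pose,P):
    x,y,a=pose; P=np.atleast_2d(P)
    c,s=np.cos(a),np.sin(a)
    return np.c_[x+c*P[:,0]-s*P[:,1], y+s*P[:,0]+c*P[:,1], P[:,2]]
def unfx(pose,P):
    x,y,a=pose;P=np.atleast_2d(P);c,s=np.cos(a),np.sin(a);dx,dy=P[:,0]-x,P[:,1]-y
    return np.c_[c*dx+s*dy,-s*dx+c*dy,P[:,2]]
def save(name,fn,box=None,z=1):
    im=ctrl.get_image(name)
    if box: x0,y0,x1,y1=box; c=im[y0:y1,x0:x1]
    else: c=im
    if z!=1: c=cv2.resize(c,None,fx=z,fy=z,interpolation=cv2.INTER_CUBIC)
    cv2.imwrite(fn,c[:,:,::-1]); return im
E
python3 - <<'E'
from h import *
for cn in ('top','scene'):
    ctrl.get_image(cn); c=cam(cn)
    for t,z in (('fixture',0),('tilt_axis',.095),('knob_grip',.141),('lever_grip',.144),('lever_pivot',.118),('red_tab',.17),('green_tab',.17),('pointer_tip',.173),('jar',0),('drill_gauge',0),('ball_tray',0)):
        for d in ctrl.tip_of(t,cn)[:2]:
            uv=d['centre'][::-1]; print(cn,t,round(d['score'],2),np.round(uv,1),np.round(atz(c,uv,z),4))
print(ctrl.get_obs()['t'])
E
```

```text
top fixture 0.59 [336.6 204.5] [ 0.6082 -0.1806  0.    ]
top fixture 0.55 [306.1 203.8] [ 0.6075 -0.0984  0.    ]
top tilt_axis 0.97 [307.8 195.7] [ 0.6126 -0.0888  0.095 ]
top knob_grip 0.69 [268.9 219.1] [0.5463 0.0082 0.141 ]
top lever_grip 0.68 [364.9 235.2] [ 0.5152 -0.2155  0.144 ]
top lever_pivot 0.65 [349.8 207.6] [ 0.5828 -0.1871  0.118 ]
top red_tab 0.45 [336.  201.7] [ 0.5874 -0.1425  0.17  ]
top green_tab 0.6 [337.1 190.4] [ 0.6137 -0.1453  0.17  ]
top pointer_tip 0.83 [340.5 197.8] [ 0.5963 -0.1523  0.173 ]
top pointer_tip 0.3 [409.2 199.6] [ 0.5972 -0.3127  0.173 ]
top jar 0.85 [232.3 176.8] [0.6744 0.1009 0.    ]
top jar 0.41 [350.  210.5] [ 0.5931 -0.2167  0.    ]
top drill_gauge 0.74 [407.1 197.2] [ 0.6343 -0.3747 -0.    ]
top ball_tray 0.69 [188.  178.8] [0.6648 0.2193 0.    ]
scene fixture 0.97 [210.6 243. ] [ 0.6143 -0.0961 -0.    ]
scene tilt_axis 0.56 [208.  220.3] [ 0.6143 -0.0934  0.095 ]
scene knob_grip 0.68 [222.8 176.2] [ 0.5519 -0.0033  0.141 ]
scene lever_grip 0.56 [140.5 209.9] [ 0.5266 -0.2183  0.144 ]
scene lever_grip 0.3 [204.7 217.9] [ 0.6384 -0.1124  0.144 ]
scene lever_pivot 0.8 [167.5 222.4] [ 0.5774 -0.18    0.118 ]
scene red_tab 0.53 [179.2 206.1] [ 0.5933 -0.1486  0.17  ]
scene green_tab 0.36 [185.7 212.8] [ 0.6191 -0.1469  0.17  ]
scene pointer_tip 0.8 [181.7 208.4] [ 0.605  -0.1484  0.173 ]
scene jar 0.67 [277.7 222.1] [0.6693 0.0862 0.    ]
scene drill_gauge 0.79 [110.9 310. ] [ 0.6289 -0.3809  0.    ]
scene ball_tray 0.65 [313.5 198.1] [0.6662 0.2231 0.    ]
1.35
```

Run:
```python
from h import *
obs=[('top',(307.8,195.7),(0,0,.095)),('top',(268.9,219.1),(-.075,.085,.141)),('top',(349.8,207.6),(-.022,-.095,.118)),
('scene',(210.6,243),(0,0,0)),('scene',(208,220.3),(0,0,.095)),('scene',(222.8,176.2),(-.075,.085,.141)),('scene',(167.5,222.4),(-.022,-.095,.118))]
C={n:cam(n) for n in('top','scene')}
def res(p): return np.concatenate([proj(C[n],fx(p,P))[0]-uv for n,uv,P in obs])
s=least_squares(res,[.61,-.09,-.1],loss='soft_l1'); p=s.x
print(p,np.degrees(p[2]),np.round(res(p),1))
for n,box in (('top',(240,150,400,260)),('scene',(110,150,290,300))):
    im=ctrl.get_image(n).copy(); z=4
    c=cv2.resize(im[box[1]:box[3],box[0]:box[2]],None,fx=z,fy=z,interpolation=cv2.INTER_CUBIC)
    raw=c.copy()
    B=[(x,y,h) for h in(0,) for x,y in((-.085,-.13),(.085,-.13),(.085,.12),(-.085,.12))]+[(0,0,.095),(-.075,.085,.141),(-.022,-.095,.118)]
    for q in proj(C[n],fx(p,B)): cv2.circle(c,tuple(((q-box[:2]+.5)*z).astype(int)),3,(0,255,255),-1)
    cv2.imwrite(f'pics/b_{n}.png',c[:,:,::-1])
```

```text
[ 0.61329576 -0.09194683 -0.10602614] -6.074850171837368 [ 1.3 -0.2  3.3 -0.5 -1.2  0.6  1.1 -1.1  0.3 -0.5  0.3 -1.6 -0.7  1.9]
```

View pics/b_top.png

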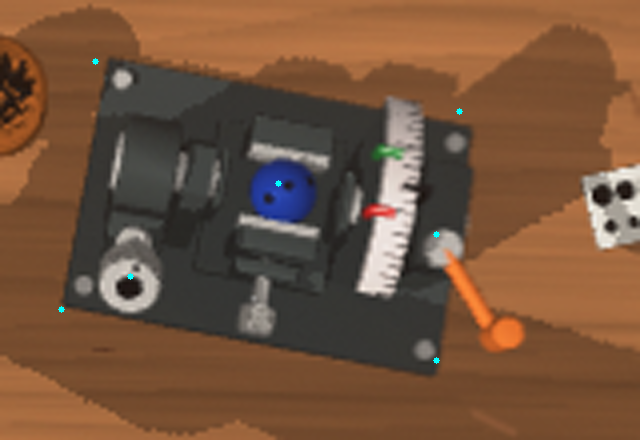

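View pics/b_scene.png

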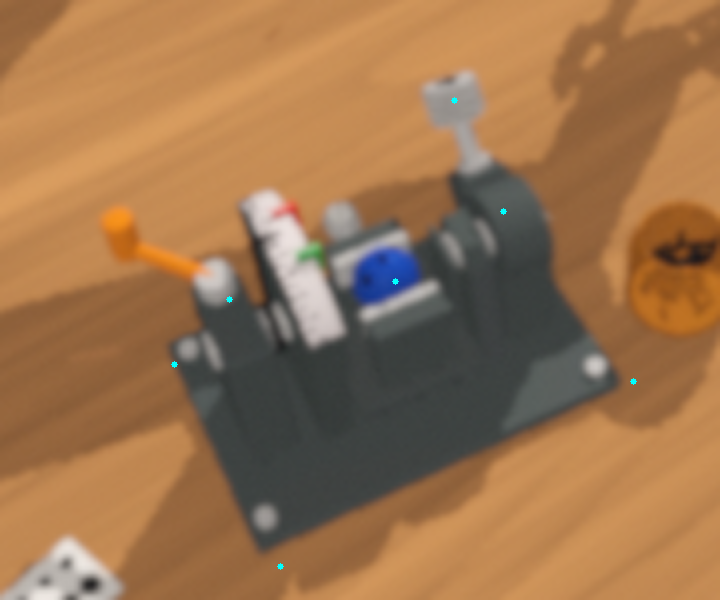

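Run:
```python
from h import *
C={n:cam(n) for n in('top','scene')}
off={'top':(240,150),'scene':(110,150)}
h=.012
L=[('top',(108,58),(.085,.12,h)),('top',(65,309),(-.085,.12,h)),('top',(436,376),(-.085,-.13,h)),('top',(472,127),(.085,-.13,h)),
('scene',(618,380),(.085,.12,h)),('scene',(262,550),(.085,-.13,h)),('scene',(170,343),(-.085,-.13,h)),
('top',(128,285),(-.0825,.085,.1516)),('scene',(452,101),(-.075,.085,.141)),('top',(283,192),(0,0,.097))]
obs=[(n,(np.array(uv)+.5)/4-.5+off[n],P) for n,uv,P in L]
def res(p): return np.concatenate([proj(C[n],fx(p,P))[0]-uv for n,uv,P in obs])
s=least_squares(res,[.61,-.09,-.1],loss='soft_l1'); p=s.x
print(p,np.degrees(p[2]),np.round(res(p).reshape(-1,2),1))
for n in ('top','scene'):
  q=least_squares(lambda p:np.concatenate([proj(C[m],fx(p,P))[0]-uv for m,uv,P in obs if m==n]),p).x; print(n,q)
np.save('pose.npy',p)
for t in(('top',(364.9,235.2)),('scene',(140.5,209.9))):
    print('lever',unfx(p,atz(C[t[0]],t[1],.144)))
print(fx(p,[[-.022-.0,-.095,.118],[-.075,.085,.141],[0,-.056,.17]]))
```

```text
[ 0.60831668 -0.09505433 -0.15255764] -8.740908837357699 [[-0.2 -0.4]
 [-0.9 -0.8]
 [ 0.5 -0.2]
 [ 0.3 -0.6]
 [ 1.5 -0.8]
 [-1.1 -0.5]
 [-1.4 -0.3]
 [ 0.4  0.7]
 [ 0.3 -0.4]
 [ 0.1 -0.3]]
top [ 0.60767137 -0.09495525 -0.15490415]
scene [ 0.60957129 -0.09533761 -0.15033888]
lever [[-0.07373323 -0.13317092  0.144     ]]
lever [[-0.06199571 -0.13419261  0.144     ]]
[[ 5.72135373e-01 -1.85607697e-01  1.18000000e-01]
 [ 5.47104915e-01  3.55944892e-04  1.41000000e-01]
 [ 5.99806553e-01 -1.50403922e-01  1.70000000e-01]]
```

```bash
cat >> h.py <<'E'
pose=lambda: np.load('pose.npy')
def Rf(): return R.from_euler('z',pose()[2])
def tool(xdir,ydir):  # fixture-frame directions -> world rotation
    x=np.array(xdir,float);x/=np.linalg.norm(x);y=np.array(ydir,float);y-=x*(x@y);y/=np.linalg.norm(y)
    return Rf()*R.from_matrix(np.c_[x,y,np.cross(x,y)])
def plan(Pf,Rt,n,world=False,start=None):
    o=ctrl.get_obs(); p0,R0=(o['tool_pos'],R.from_rotvec(o['tool_rot'])) if start is None else start
    P=np.array(Pf) if world else fx(pose(),Pf)[0]
    rel=R0.inv()*Rt; rv=rel.as_rotvec(); r=R.from_rotvec(rv/n)
    S=sum((R.from_rotvec(rv/n*k).as_matrix() for k in range(n)),np.zeros((3,3)))
    d=np.linalg.solve(S,R0.inv().apply(P-p0))
    print('n',n,'shift mm',np.round(d*1000,1),'turn deg',np.round(np.degrees(rv/n),2),'| total',np.round(np.degrees(rv),1),'dist',round(np.linalg.norm(P-p0)*1000))
E
python3 - <<'E'
from h import *
o=ctrl.get_obs(); Rm=R.from_rotvec(o['tool_rot']).as_matrix(); print(Rm.round(3))
for j in(1.36,0):
    a=np.radians(300)-j
    for s in(1,-1):
        t=tool((0,0,-1),(s*-np.sin(a),s*np.cos(a),0))
        print(j,s,t.as_matrix()[:,2].round(2)); plan((-.0665,-.135,.25),t,22)
E
```

```text
[[-0.     0.444  0.896]
 [-0.     0.896 -0.444]
 [-1.    -0.    -0.   ]]
1.36 1 [-0.84 -0.55  0.  ]
n 22 shift mm [-0.9  8.7 44. ] turn deg [5.47 0.   0.  ] | total [120.3   0.    0. ] dist 816
1.36 -1 [0.84 0.55 0.  ]
n 22 shift mm [ -0.9 -37.4  10.3] turn deg [-2.71 -0.    0.  ] | total [-59.7  -0.    0. ] dist 816
0 1 [ 0.36 -0.93  0.  ]
n 22 shift mm [ -0.9 -16.6  34.1] turn deg [ 1.93 -0.    0.  ] | total [42.4 -0.   0. ] dist 816
0 -1 [-0.36  0.93  0.  ]
n 22 shift mm [ -0.8 -44.3 -17.8] turn deg [-6.25 -0.   -0.  ] | total [-137.6   -0.    -0. ] dist 816
```

Run:
```python
from h import *
o=ctrl.get_obs()
plan((-.0665,-.135,.27),R.from_rotvec(o['tool_rot']),20)
```

```text
n 20 shift mm [ -1.9 -29.4  28.2] turn deg [0. 0. 0.] | total [0. 0. 0.] dist 817
```

```bash
python3 -m handwheel '[[0.0854,[-0.008,-0.0294,0.0282],[0,0,0]],[0.0854,[-0.008,-0.0294,0.0282],[0,0,0]],[0.0854,[-0.008,-0.0294,0.0282],[0,0,0]],[0.0854,[-0.008,-0.0294,0.0282],[0,0,0]],[0.0854,[-0.006,-0.0294,0.0282],[0,0,0]],[0.0854,[0,-0.0294,0.0282],[0,0,0]],[0.0854,[0,-0.0294,0.0282],[0,0,0]],[0.0854,[0,-0.0294,0.0282],[0,0,0]],[0.0854,[0,-0.0294,0.0282],[0,0,0]],[0.0854,[0,-0.0294,0.0282],[0,0,0]]]' 20
python3 -m handwheel '[[0.0854,[0,-0.0294,0.0282],[7,0,0]],[0.0854,[0,-0.0252,0.0317],[7,0,0]],[0.0854,[0,-0.0212,0.0345],[7,0,0]],[0.0854,[0,-0.0168,0.0369],[7,0,0]],[0.0854,[0,-0.0122,0.0387],[7,0,0]],[0.0854,[0,-0.0074,0.0399],[7,0,0]],[0.0854,[0,-0.0025,0.0405],[7,0,0]],[0.0854,[0,0.0024,0.0405],[7,0,0]],[0.0854,[0,0.0073,0.0399],[7,0,0]],[0.0854,[0,0.0121,0.0387],[7,0,0]]]'
python3 - <<'E'
from h import *
a=np.radians(300)-1.36
plan((-.0665,-.135,.25),tool((0,0,-1),(-np.sin(a),np.cos(a),0)),7)
print(ctrl.get_obs()['q'])
E
```

```text
t: 2.28
tool_pos: [0.3997, 0.1697, 0.2696]
tool_rot: [0.361, 1.539, -0.36]
contact_force: [0.4, 0.6, -0.3]
opening: 0.0855
t: 3.12
tool_pos: [0.5255, -0.2165, 0.2694]
tool_rot: [1.295, 1.151, -1.295]
contact_force: [1.0, 0.2, 1.1]
opening: 0.0857
n 7 shift mm [ 2.8 -0.3  0.5] turn deg [ 7.13 -0.   -0.  ] | total [49.9 -0.  -0. ] dist 20
[-5.21762273e-01 -1.02388373e-01  1.70203286e+00  1.28798201e-04
  1.54149222e+00 -4.04447561e-01]
```

```bash
python3 -m handwheel '[[0.0854,[0,0,0],[7.1,0,0]],[0.0854,[0,0,0],[7.1,0,0]],[0.0854,[0,0,0],[7.1,0,0]],[0.0854,[0,0,0],[7.1,0,0]],[0.0854,[0,0,0],[7.1,0,0]],[0.06,[0,0,0],[7.1,0,0]],[0.06,[0,0,0],[7.1,0,0]],[0.06,[0,0,0],[0,0,0]]]'
python3 - <<'E'
from h import *
o=ctrl.get_obs(); c=cam('wrist',o); im=save('wrist','pics/c_wrist.png')
for t,z in (('lever_grip',.144),('lever_pivot',.118),('red_tab',.17),('green_tab',.17),('pointer_tip',.173),('knob_grip',.141),('tilt_axis',.095)):
    for d in ctrl.tip_of(t,'wrist')[:2]:
        uv=d['centre'][::-1]; print(t,round(d['score'],2),np.round(uv,1),unfx(pose(),atz(c,uv,z)).round(4))
for d in ctrl.silhouettes('lever_grip','wrist')[:1]: print(d['score'],d['box'])
E
```

```text
t: 3.78
tool_pos: [0.5252, -0.2143, 0.2693]
tool_rot: [1.885, 0.573, -1.885]
contact_force: [-0.4, -0.8, 0.2]
opening: 0.0603
lever_grip 0.56 [253.9 192.1] [[-0.0679 -0.131   0.144 ]]
lever_pivot 0.83 [255.2 118.3] [[-0.0248 -0.0928  0.118 ]]
red_tab 0.75 [406.5 155.6] [[ 0.0342 -0.1886  0.17  ]]
red_tab 0.59 [211.5  69.6] [[-0.0173 -0.0462  0.17  ]]
green_tab 0.57 [247.9  26.3] [[ 0.0191 -0.0462  0.17  ]]
green_tab 0.34 [192.7  17.1] [[-0.0009 -0.0161  0.17  ]]
pointer_tip 0.97 [237.4  57.4] [[ 1.00e-04 -5.42e-02  1.73e-01]]
pointer_tip 0.37 [209.2  34.1] [[-0.0016 -0.0312  0.173 ]]
knob_grip 0.97 [25.7  7.4] [[-0.0772  0.0885  0.141 ]]
tilt_axis 0.62 [193.6  19.2] [[-0.0006  0.0007  0.095 ]]
0.75 [257.6, 156.2, 27.0, 109.5]
```

View pics/c_wrist.png

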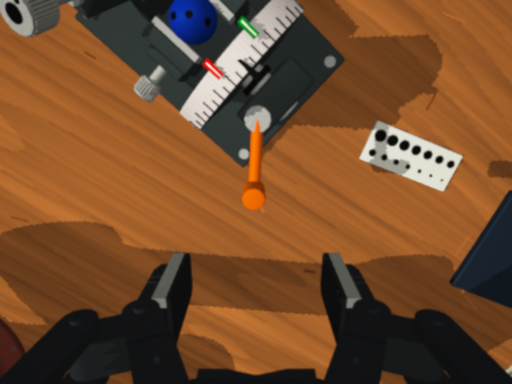

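Run:
```python
from h import *
a=np.radians(221.8)
plan((-.067,-.133,.130),tool((0,0,-1),(-np.sin(a),np.cos(a),0)),5)
```

```text
n 5 shift mm [27.9 -0.   0.8] turn deg [ 0.19  0.   -0.  ] | total [ 0.9  0.  -0. ] dist 139
```

```bash
python3 -m handwheel '[[0.06,[0.028,0,0.001],[0,0,0]],[0.06,[0.028,0,0.001],[0,0,0]],[0.06,[0.028,0,0.001],[0,0,0]],[0.06,[0.028,0,0.001],[0,0,0]],[0.06,[0.027,0,0],[0,0,0]],[0.026,[0,0,0],[0,0,0]],[0.026,[0,0,0],[0,0,0]],[0.026,[0,0,0],[0,0,0]],[0.026,[0,0,0],[0,0,0]]]' 20
python3 - <<'E'
from h import *
o=ctrl.get_obs(); im=save('wrist','pics/d_wrist.png')
E
```

```text
t: 4.98
tool_pos: [0.5234, -0.2173, 0.1331]
tool_rot: [1.886, 0.572, -1.88]
contact_force: [-0.4, 0.6, -0.2]
opening: 0.0258
```

View pics/d_wrist.png

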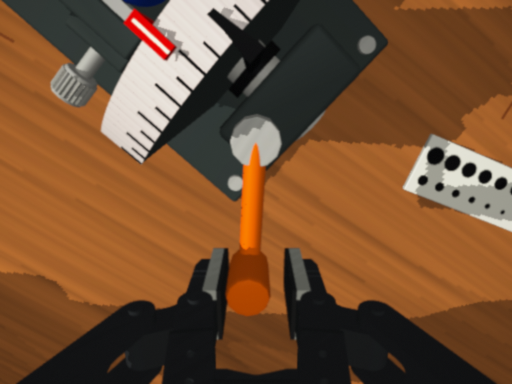

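```bash
python3 -m handwheel '[[0.026,[0,0.0073,-0.0005],[-7,0,0]],[0.026,[0,0.0073,-0.0005],[-7,0,0]],[0.026,[0,0.0073,-0.0005],[-7,0,0]],[0.026,[0,0.0073,-0.0004],[-7,0,0]],[0.026,[0,0.0073,-0.0004],[-7,0,0]],[0.026,[0,0.0073,-0.0004],[-7,0,0]],[0.026,[0,0.0073,-0.0004],[-7,0,0]],[0.026,[0,0.0073,-0.0004],[-7,0,0]],[0.026,[0,0.0073,-0.0004],[-7,0,0]],[0.026,[0,0,0],[0,0,0]]]'
python3 - <<'E'
from h import *
o=ctrl.get_obs(); im=save('wrist','pics/e_wrist.png')
print(unfx(pose(),o['tool_pos']))
E
```

```text
t: 5.87
tool_pos: [0.5806, -0.2431, 0.1324]
tool_rot: [1.118, 1.262, -1.116]
contact_force: [-0.6, 0.1, -0.7]
opening: 0.0261
[[-0.00486768 -0.15055201  0.1323561 ]]
```

View pics/e_wrist.png

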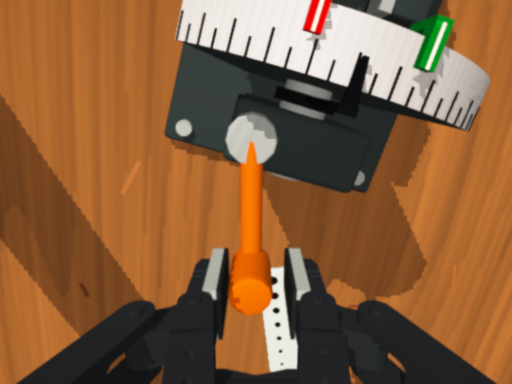

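```bash
python3 -m handwheel '[[0.026,[0,0.0073,-0.0004],[-7,0,0]],[0.026,[0,0.006,-0.0003],[-6,0,0]],[0.026,[0,0,0],[0,0,0]]]'; python3 -m handwheel '[[0.026,[0,0.002,0],[0,0,0]],[0.026,[0,0,0],[0,0,0]]]';python3 -m handwheel '[[0.026,[0,0.001,0],[0,0,0]],[0.026,[0,0,0],[0,0,0]]]'
```

```text
t: 6.17
tool_pos: [0.5926, -0.2398, 0.1315]
tool_rot: [0.95, 1.352, -0.949]
contact_force: [0.0, -0.2, -0.7]
opening: 0.0257
t: 6.33
tool_pos: [0.5938, -0.2393, 0.131]
tool_rot: [0.951, 1.352, -0.952]
contact_force: [-0.9, -0.4, 0.4]
opening: 0.0258
t: 6.5
tool_pos: [0.5945, -0.239, 0.1307]
tool_rot: [0.95, 1.353, -0.951]
contact_force: [-1.4, -1.2, 1.4]
opening: 0.0259
```

```bash
python3 -m handwheel '[[0.026,[0,0.0015,0],[0,0,0]],[0.026,[0,0,0],[0,0,0]]]';python3 -m handwheel '[[0.026,[0,0.0015,0],[0,0,0]],[0.026,[0,0,0],[0,0,0]]]';python3 -m handwheel '[[0.026,[0,0.0015,0],[0,0,0]],[0.026,[0,0,0],[0,0,0]]]'
python3 - <<'E'
from h import *
o=ctrl.get_obs(); im=save('wrist','pics/f_wrist.png')
print(unfx(pose(),o['tool_pos']))
E
```

```text
t: 6.67
tool_pos: [0.5959, -0.2386, 0.1305]
tool_rot: [0.949, 1.354, -0.95]
contact_force: [-2.3, -1.4, 2.4]
opening: 0.0261
t: 6.83
tool_pos: [0.596, -0.2385, 0.1304]
tool_rot: [0.947, 1.357, -0.953]
contact_force: [-8.0, -4.1, 4.8]
opening: 0.026
t: 7.0
tool_pos: [0.596, -0.2385, 0.1303]
tool_rot: [0.945, 1.359, -0.955]
contact_force: [-13.1, -4.8, 5.3]
opening: 0.0262
[[ 0.00965963 -0.14367929  0.13033528]]
```

View pics/f_wrist.png

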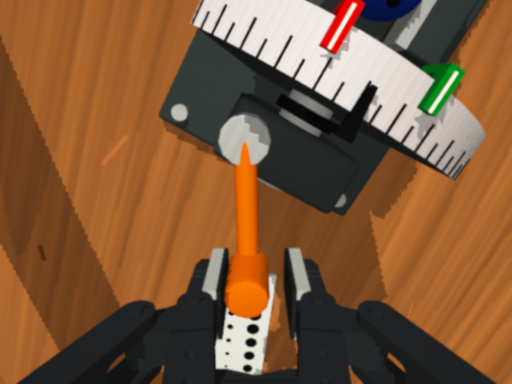

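```bash
python3 -m handwheel '[[0.026,[0,-0.006,0],[0,0,0]],[0.06,[0,0,0],[0,0,0]],[0.06,[0,0,0],[0,0,0]],[0.06,[-0.035,0,0],[0,0,0]],[0.06,[-0.035,0,0],[0,0,0]],[0.06,[-0.035,0,0],[0,0,0]],[0.06,[-0.03,0,0],[0,0,0]],[0.06,[0,0,0],[0,0,0]]]'
python3 - <<'E'
from h import *
o=ctrl.get_obs(); c=cam('wrist',o); im=save('wrist','pics/g_wrist.png')
for t,z in (('lever_grip',.144),('lever_pivot',.118),('red_tab',.172),('green_tab',.172),('pointer_tip',.173),('tilt_axis',.095)):
    for d in ctrl.tip_of(t,'wrist')[:2]:
        uv=d['centre'][::-1]; print(t,round(d['score'],2),np.round(uv,1),unfx(pose(),atz(c,uv,z)).round(4))
s=np.sin(np.radians(35));k=np.cos(np.radians(35))
t=tool((s,0,-k),(0,-1,0))
T=np.array((-.075,.085,.141))+np.array((s,0,-k))*(.019-.10)
for n in (10,20): plan(T,t,n)
print(o['q'],unfx(pose(),o['tool_pos']),T)
E
```

```text
t: 7.72
tool_pos: [0.5968, -0.2401, 0.2747]
tool_rot: [0.949, 1.34, -0.944]
contact_force: [0.3, 0.5, 1.4]
opening: 0.0599
lever_grip 0.59 [251.5 180.6] [[ 0.0066 -0.1426  0.144 ]]
lever_grip 0.45 [302.3  79.9] [[ 0.0024 -0.0535  0.144 ]]
lever_pivot 0.75 [247.6 107.8] [[-0.0237 -0.0938  0.118 ]]
red_tab 0.69 [288.4  57.2] [[-0.0167 -0.0476  0.172 ]]
green_tab 0.77 [329.9  81. ] [[ 0.0161 -0.0469  0.172 ]]
pointer_tip 0.56 [303.9  82.2] [[ 0.0007 -0.0564  0.173 ]]
tilt_axis 0.76 [321.5  18.9] [[-0.003   0.0014  0.095 ]]
n 10 shift mm [  7.7 -26.4 -17.4] turn deg [11.43  2.14  3.63] | total [114.3  21.4  36.3] dist 268
n 20 shift mm [  3.7 -13.7  -8. ] turn deg [5.72 1.07 1.82] | total [114.3  21.4  36.3] dist 268
[-4.98580636e-01  6.41107740e-02  1.52907862e+00  9.98750509e-04
  1.53388513e+00 -8.47452754e-01] [[ 0.01067072 -0.14514492  0.2747212 ]] [-0.12145969  0.085       0.20735132]
```

View pics/g_wrist.png

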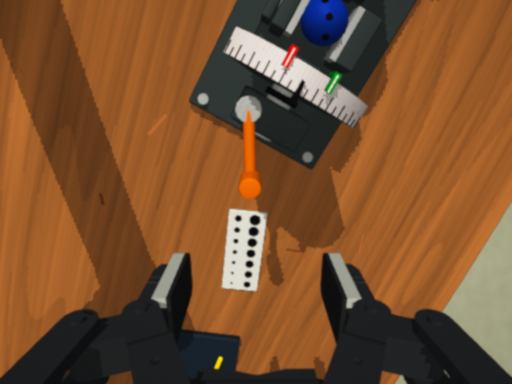

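Run:
```python
from h import *
o=ctrl.get_obs(); p=o['tool_pos'].copy(); r=R.from_rotvec(o['tool_rot'])
d=np.array([3.7,-13.7,-8.0])/1e3; w=R.from_rotvec(np.radians([5.72,1.07,1.82]))
for i in range(20):
    p=p+r.apply(d); r=r*w
    if i%3==1 or i==19: print(unfx(pose(),p).round(3),r.as_matrix()[:,0].round(2))
```

```text
[[-0.025 -0.142  0.255]] [ 0.05  0.05 -1.  ]
[[-0.069 -0.125  0.243]] [ 0.14  0.11 -0.98]
[[-0.106 -0.096  0.23 ]] [ 0.25  0.13 -0.96]
[[-0.131 -0.056  0.219]] [ 0.35  0.12 -0.93]
[[-0.143 -0.009  0.211]] [ 0.45  0.08 -0.89]
[[-0.139  0.039  0.207]] [ 0.52  0.01 -0.85]
[[-0.122  0.085  0.208]] [ 0.57 -0.09 -0.82]
```

```bash
python3 -m handwheel '[[0.06,[0.0037,-0.0137,-0.008],[5.72,1.07,1.82]],[0.06,[0.0037,-0.0137,-0.008],[5.72,1.07,1.82]],[0.06,[0.0037,-0.0137,-0.008],[5.72,1.07,1.82]],[0.06,[0.0037,-0.0137,-0.008],[5.72,1.07,1.82]],[0.06,[0.0037,-0.0137,-0.008],[5.72,1.07,1.82]],[0.06,[0.0037,-0.0137,-0.008],[5.72,1.07,1.82]],[0.06,[0.0037,-0.0137,-0.008],[5.72,1.07,1.82]],[0.06,[0.0037,-0.0137,-0.008],[5.72,1.07,1.82]],[0.06,[0.0037,-0.0137,-0.008],[5.72,1.07,1.82]],[0.06,[0.0037,-0.0137,-0.008],[5.72,1.07,1.82]]]'
python3 -m handwheel '[[0.06,[0.0037,-0.0137,-0.008],[5.72,1.07,1.82]],[0.06,[0.0037,-0.0137,-0.008],[5.72,1.07,1.82]],[0.06,[0.0037,-0.0137,-0.008],[5.72,1.07,1.82]],[0.06,[0.0037,-0.0137,-0.008],[5.72,1.07,1.82]],[0.06,[0.0037,-0.0137,-0.008],[5.72,1.07,1.82]],[0.06,[0.0037,-0.0137,-0.008],[5.72,1.07,1.82]],[0.06,[0.0037,-0.0137,-0.008],[5.72,1.07,1.82]],[0.06,[0.0037,-0.0137,-0.008],[5.72,1.07,1.82]],[0.06,[0.0037,-0.0137,-0.008],[5.72,1.07,1.82]],[0.06,[0.0037,-0.0137,-0.008],[5.72,1.07,1.82]]]'
python3 -m handwheel '[[0.06,[0,0,0],[0,0,0]]]'
python3 - <<'E'
from h import *
o=ctrl.get_obs(); c=cam('wrist',o); im=save('wrist','pics/i_wrist.png')
for t,z in (('knob_grip',.141),('red_tab',.172),('pointer_tip',.173),('tilt_axis',.095)):
    for d in ctrl.tip_of(t,'wrist')[:2]:
        uv=d['centre'][::-1]; print(t,round(d['score'],2),np.round(uv,1),unfx(pose(),atz(c,uv,z)).round(4))
s=np.sin(np.radians(35));k=np.cos(np.radians(35))
t=tool((s,0,-k),(0,-1,0))
T=np.array((-.075,.085,.141))+np.array((s,0,-k))*(.019-.10)
plan(T,t,1)
print(o['q'])
print('proj knob',proj(c,fx(pose(),[[-.075,.085,.141],[-.0825,.085,.1516]])))
E
```

```text
t: 8.9
tool_pos: [0.4749, -0.1453, 0.2223]
tool_rot: [1.979, 0.777, -1.325]
contact_force: [-0.2, 0.4, -0.3]
opening: 0.0599
t: 9.73
tool_pos: [0.4985, 0.004, 0.2076]
tool_rot: [-2.732, 0.188, 1.427]
contact_force: [0.5, -0.3, 0.0]
opening: 0.0597
t: 9.82
tool_pos: [0.4987, 0.0057, 0.2074]
tool_rot: [-2.733, 0.18, 1.431]
contact_force: [0.6, -0.4, 0.5]
opening: 0.06
knob_grip 0.63 [252.9 204.8] [[-0.0767  0.0862  0.141 ]]
red_tab 0.6 [449.9 113.3] [[-0.0173 -0.0455  0.172 ]]
tilt_axis 0.65 [349.1 137.6] [[0.0008 0.0018 0.095 ]]
n 1 shift mm [ 2.  -5.6 -0.6] turn deg [1.45 0.17 0.24] | total [1.5 0.2 0.2] dist 6
[-1.37018600e-01 -6.83661501e-01  2.31359482e+00 -2.08629042e-03
  9.04963148e-01  1.55882278e+00]
proj knob [[254.6666896  202.56250178]
 [254.42788032 209.16182002]]
```

View pics/i_wrist.png

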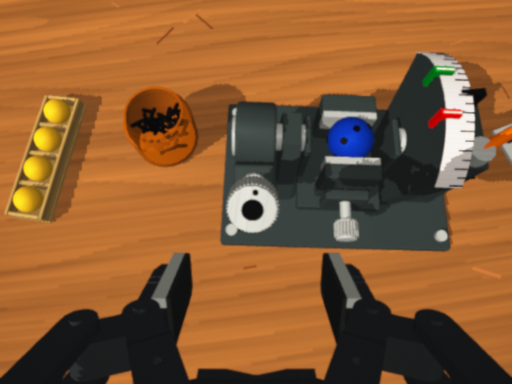

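Run:
```python
from h import *
s=np.sin(np.radians(35));k=np.cos(np.radians(35))
t=tool((s,0,-k),(0,-1,0))
K=np.array((-.0755,.0857,.141))
plan(K+np.array((s,0,-k))*(.021-.05),t,2)
plan(K+np.array((s,0,-k))*.021,t,5)
```

```text
n 2 shift mm [26.9 -3.1 -0.2] turn deg [0.73 0.08 0.12] | total [1.5 0.2 0.2] dist 54
n 5 shift mm [20.7 -1.2 -0.1] turn deg [0.29 0.03 0.05] | total [1.5 0.2 0.2] dist 104
```

```bash
python3 -m handwheel '[[0.06,[0.027,-0.0031,0],[0.7,0.1,0.1]],[0.06,[0.027,-0.0031,0],[0.7,0.1,0.1]],[0.06,[0.02,0,0],[0,0,0]],[0.06,[0.02,0,0],[0,0,0]],[0.06,[0.01,0,0],[0,0,0]],[0.06,[0,0,0],[0,0,0]]]' 30
python3 - <<'E'
from h import *
o=ctrl.get_obs(); im=save('wrist','pics/j_wrist.png')
s=np.sin(np.radians(35));k=np.cos(np.radians(35))
t=tool((s,0,-k),(0,-1,0))
K=np.array((-.0755,.0857,.141))
plan(K+np.array((s,0,-k))*.021,t,1)
E
```

```text
t: 10.57
tool_pos: [0.5578, -0.001, 0.1207]
tool_rot: [-2.715, 0.208, 1.42]
contact_force: [-0.3, 0.4, -1.0]
opening: 0.0599
n 1 shift mm [-1.  -0.2 -1.2] turn deg [-0.02  0.12  0.01] | total [-0.   0.1  0. ] dist 2
```

View pics/j_wrist.png

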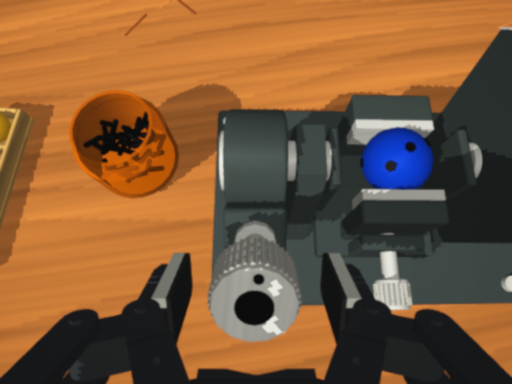

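```bash
python3 -m handwheel '[[0.028,[0,0,0],[0,0,0]],[0.028,[0,0,0],[0,0,0]],[0.028,[0,0,0],[0,0,0]],[0.028,[0,0,0],[0,0,0]],[0.028,[0,0,0],[0,0,0]]]' 30
python3 -m handwheel '[[0.028,[0,0,0],[-3,0,0]],[0.028,[0,0,0],[-6,0,0]],[0.028,[0,0,0],[-6,0,0]],[0.028,[0,0,0],[-6,0,0]],[0.028,[0,0,0],[-6,0,0]],[0.028,[0,0,0],[-3,0,0]],[0.028,[0,0,0],[0,0,0]]]'
python3 - <<'E'
from h import *
o=ctrl.get_obs(); im=save('wrist','pics/k_wrist.png');print(o['q'],o['wrist_torque'])
c=cam('scene');save('scene','pics/k_scene.png',(110,160,270,280),4)
for cn in('top','scene'):
  ctrl.get_image(cn);c=cam(cn)
  for t,z in (('red_tab',.172),('pointer_tip',.173)):
    for d in ctrl.tip_of(t,cn)[:1]:
        uv=d['centre'][::-1]; print(cn,t,round(d['score'],2),np.round(uv,1),unfx(pose(),atz(c,uv,z)).round(4))
E
```

```text
t: 11.03
tool_pos: [0.5592, -0.0003, 0.1254]
tool_rot: [-2.722, 0.207, 1.411]
contact_force: [-4.9, -3.9, 4.6]
opening: 0.0333
t: 11.62
tool_pos: [0.5591, 0.0001, 0.1253]
tool_rot: [2.419, 0.153, -1.29]
contact_force: [-5.3, -3.2, 4.1]
opening: 0.0335
[-0.12558032 -0.37432387  2.26219491 -0.02451908  0.6400138   1.08566435] [-0.2851475   0.56018778 -0.18650998]
top red_tab 0.57 [337.4 205.3] [[-0.0214 -0.0541  0.172 ]]
top pointer_tip 0.71 [340.7 198. ] [[-0.0036 -0.0589  0.173 ]]
scene red_tab 0.5 [179.  204.3] [[-0.0101 -0.054   0.172 ]]
scene pointer_tip 0.89 [178.  205.8] [[-0.0063 -0.0578  0.173 ]]
```

View pics/k_wrist.png

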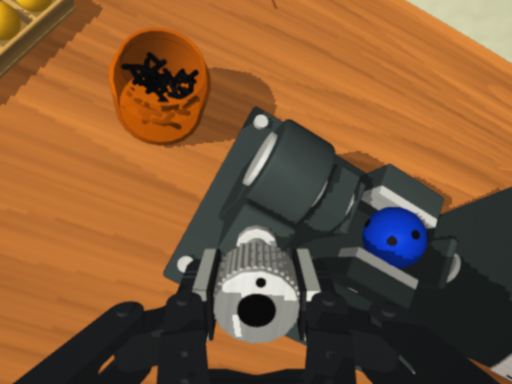

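View pics/k_scene.png

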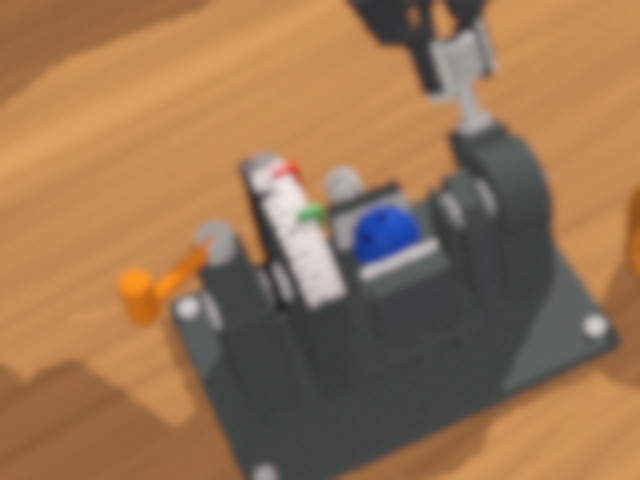

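```bash
python3 -m handwheel '[[0.028,[0,0,0],[-5,0,0]],[0.028,[0,0,0],[-7,0,0]],[0.028,[0,0,0],[-7,0,0]],[0.028,[0,0,0],[-7,0,0]],[0.028,[0,0,0],[-7,0,0]],[0.028,[0,0,0],[-7,0,0]],[0.028,[0,0,0],[-7,0,0]],[0.028,[0,0,0],[-7,0,0]],[0.028,[0,0,0],[-5,0,0]],[0.028,[0,0,0],[0,0,0]]]'
python3 - <<'E'
from h import *
o=ctrl.get_obs(); im=save('wrist','pics/l_wrist.png');print(o['q'],o['wrist_torque'])
s=np.sin(np.radians(35));k=np.cos(np.radians(35))
t=tool((s,0,-k),(0,-1,0)); plan((-.0755+.021*s,.0857,.141-.021*k),t,1)
for cn in('top','scene'):
  ctrl.get_image(cn);c=cam(cn)
  for t,z in (('red_tab',.172),('pointer_tip',.173)):
    for d in ctrl.tip_of(t,cn)[:1]:
        uv=d['centre'][::-1]; print(cn,t,round(d['score'],2),np.round(uv,1),unfx(pose(),atz(c,uv,z)).round(4))
E
```

```text
t: 12.85
tool_pos: [0.5586, 0.0005, 0.1249]
tool_rot: [1.52, 0.639, -0.869]
contact_force: [-8.2, 0.8, 6.9]
opening: 0.0333
[-0.12506574 -0.37444064  2.26256    -0.02378739  0.64163201  0.05477383] [-0.00767074  0.96959462 -0.08739215]
n 1 shift mm [ 1.  -0.5  1.2] turn deg [ 8.91e+01 -1.30e-01  1.00e-02] | total [89.1 -0.1  0. ] dist 2
top red_tab 0.42 [334.1 200.7] [[-0.0124 -0.0451  0.172 ]]
top pointer_tip 0.73 [339.7 202.5] [[-0.0143 -0.0582  0.173 ]]
scene red_tab 0.54 [182.5 202.3] [[-0.0118 -0.0449  0.172 ]]
scene pointer_tip 0.95 [175.9 205. ] [[-0.0108 -0.0611  0.173 ]]
```

View pics/l_wrist.png

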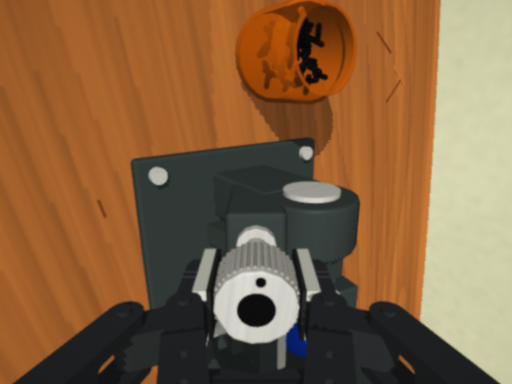

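```bash
python3 -m handwheel '[[0.028,[0,0,0],[-5,0,0]],[0.028,[0,0,0],[-7,0,0]],[0.028,[0,0,0],[-7,0,0]],[0.028,[0,0,0],[-7,0,0]],[0.028,[0,0,0],[-7,0,0]],[0.028,[0,0,0],[-4,0,0]],[0.028,[0,0,0],[0,0,0]]]'
python3 - <<'E'
from h import *
o=ctrl.get_obs()
save('top','pics/m_top.png',(300,170,380,230),8)
print(o['q'])
s=np.sin(np.radians(35));k=np.cos(np.radians(35))
t=tool((s,0,-k),(0,-1,0)); plan((-.0755+.021*s,.0857,.141-.021*k),t,1)
# view pose: camera above tab looking straight down
Rm=t
E
```

```text
t: 13.78
tool_pos: [0.5582, 0.0004, 0.1245]
tool_rot: [0.935, 0.824, -0.581]
contact_force: [-11.5, -0.9, 8.2]
opening: 0.0329
[-0.12517072 -0.37462235  2.26292086 -0.02437355  0.64278954 -0.59039031]
n 1 shift mm [ 1.  -0.6  0.9] turn deg [ 1.2612e+02 -7.0000e-02  3.0000e-02] | total [ 1.261e+02 -1.000e-01  0.000e+00] dist 1
```

View pics/m_top.png

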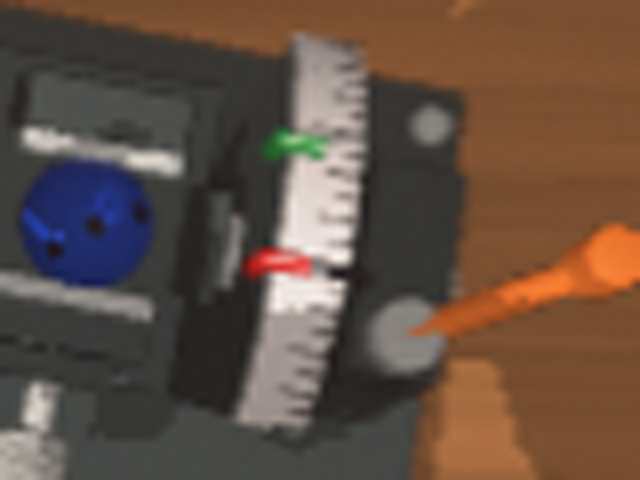

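```bash
python3 -m handwheel '[[0.06,[0,0,0],[0,0,0]],[0.06,[0,0,0],[0,0,0]],[0.06,[0,0,0],[0,0,0]],[0.06,[-0.03,0,0],[0,0,0]],[0.06,[-0.035,0,0],[0,0,0]],[0.06,[-0.035,0,0],[0,0,0]],[0.06,[0,0,0],[0,0,0]]]'
python3 - <<'E'
from h import *
o=ctrl.get_obs(); p=o['tool_pos'];r=R.from_rotvec(o['tool_rot'])
t=tool((0,0,-1),(1,0,0)); plan((-.017,-.077,.200),t,10); plan((-.017,-.077,.200),t,12)
rel=(r.inv()*t).as_rotvec(); n=10
# world-straight path rows
P=fx(pose(),(-.017,-.077,.2))[0]
d=R.from_rotvec(rel/n)
S=sum((R.from_rotvec(rel/n*k).as_matrix() for k in range(n)),np.zeros((3,3)));sh=np.linalg.solve(S,r.inv().apply(P-p))
for i in range(n):
    p=p+r.apply(sh); r=r*d; print(unfx(pose(),p).round(3),r.as_matrix()[:,0].round(2))
E
```

```text
t: 14.42
tool_pos: [0.5037, 0.0091, 0.2153]
tool_rot: [0.94, 0.808, -0.573]
contact_force: [0.3, -0.4, 1.1]
opening: 0.0595
n 10 shift mm [ 6.1  3.2 18.7] turn deg [ 3.49  1.12 -3.48] | total [ 34.9  11.2 -34.8] dist 194
n 12 shift mm [ 5.   2.8 15.6] turn deg [ 2.91  0.93 -2.9 ] | total [ 34.9  11.2 -34.8] dist 194
[[-0.105  0.074  0.218]] [ 0.53 -0.1  -0.84]
[[-0.091  0.06   0.22 ]] [ 0.47 -0.1  -0.88]
[[-0.078  0.045  0.221]] [ 0.42 -0.1  -0.9 ]
[[-0.065  0.029  0.221]] [ 0.36 -0.1  -0.93]
[[-0.054  0.013  0.22 ]] [ 0.3  -0.1  -0.95]
[[-0.044 -0.004  0.217]] [ 0.24 -0.08 -0.97]
[[-0.035 -0.022  0.214]] [ 0.18 -0.07 -0.98]
[[-0.028 -0.04   0.21 ]] [ 0.12 -0.05 -0.99]
[[-0.022 -0.058  0.205]] [ 0.06 -0.03 -1.  ]
[[-0.017 -0.077  0.2  ]] [-0.  0. -1.]
```

Path clears everything (≥0.2 m).

```bash
python3 -m handwheel '[[0.06,[0.0061,0.0032,0.0187],[3.49,1.12,-3.48]],[0.06,[0.0061,0.0032,0.0187],[3.49,1.12,-3.48]],[0.06,[0.0061,0.0032,0.0187],[3.49,1.12,-3.48]],[0.06,[0.0061,0.0032,0.0187],[3.49,1.12,-3.48]],[0.06,[0.0061,0.0032,0.0187],[3.49,1.12,-3.48]],[0.06,[0.0061,0.0032,0.0187],[3.49,1.12,-3.48]],[0.06,[0.0061,0.0032,0.0187],[3.49,1.12,-3.48]],[0.06,[0.0061,0.0032,0.0187],[3.49,1.12,-3.48]],[0.06,[0.0061,0.0032,0.0187],[3.49,1.12,-3.48]],[0.06,[0.0061,0.0032,0.0187],[3.49,1.12,-3.48]]]'
python3 -m handwheel '[[0.06,[0,0,0],[0,0,0]],[0.06,[0,0,0],[0,0,0]]]'
python3 - <<'E'
from h import *
o=ctrl.get_obs(); c=cam('wrist',o); im=save('wrist','pics/n_wrist.png')
cv2.imwrite('pics/n_zoom.png',cv2.resize(im[130:280,170:340],None,fx=4,fy=4,interpolation=cv2.INTER_CUBIC)[:,:,::-1])
for t,z in (('red_tab',.170),('pointer_tip',.171)):
    for d in ctrl.tip_of(t,'wrist')[:1]:
        uv=d['centre'][::-1]; print(t,round(d['score'],2),np.round(uv,1),unfx(pose(),atz(c,uv,z)).round(4))
plan((-.017,-.077,.200),tool((0,0,-1),(1,0,0)),1); print(o['q'])
E
```

```text
t: 15.25
tool_pos: [0.5786, -0.1698, 0.1887]
tool_rot: [1.317, 1.145, -1.335]
contact_force: [-0.6, -0.2, 0.2]
opening: 0.0601
t: 15.42
tool_pos: [0.578, -0.1698, 0.1874]
tool_rot: [1.315, 1.145, -1.334]
contact_force: [0.5, 0.7, 0.1]
opening: 0.0602
red_tab 0.96 [260.7 191.7] [[-0.0168 -0.0472  0.17  ]]
pointer_tip 0.64 [258.8 209.6] [[-0.0177 -0.0562  0.171 ]]
n 1 shift mm [-11.3   2.1   0.1] turn deg [0.02 0.02 0.84] | total [0.  0.  0.8] dist 11
[-0.40733673  0.0408403   1.69945703 -0.00403173  1.41737653 -0.25227154]
```

View pics/n_wrist.png

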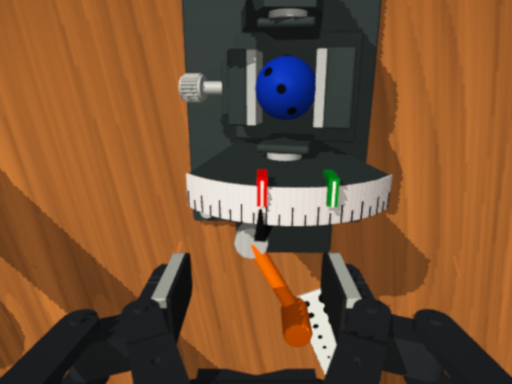

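View pics/n_zoom.png

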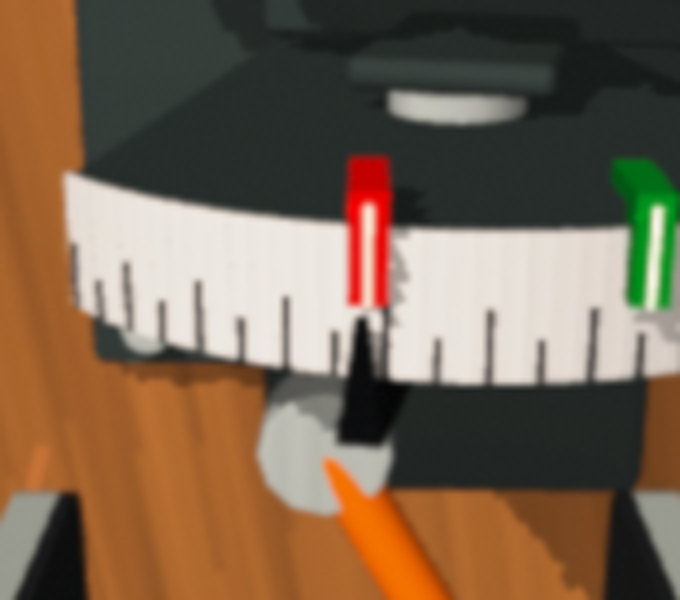

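Run:
```python
import cv2,numpy as np
im=cv2.imread('pics/n_wrist.png')
c=im[165:235,240:285]; cv2.imwrite('pics/n_z2.png',cv2.resize(c,None,fx=8,fy=8,interpolation=cv2.INTER_NEAREST))
g=im.astype(int)
for r in range(176,224):
    print(r,' '.join('%3d'%v for v in g[r,252:272].mean(1)), '| G', ' '.join('%3d'%v for v in g[r,256:267,1]) if r<206 else '')
```

```text
176  41  41  42  44  55  64  64  65  65  65  65  65  65  64  64  57  44  38  37  37 | G  35  19   3   0   0   0   0   0   0   1  12
177  41  41  41  45  57  66  68  69  69  69  69  69  69  68  66  58  40  30  29  29 | G  34  17   3   0   0   0   0   0   0   0   6
178  41  41  42  46  61  72  74  75  75  75  75  75  75  75  72  65  42  27  26  26 | G  35  17   1   0   0   0   0   0   0   0   2
179  41  41  42  46  63  76  76  78  79  89  90  84  77  77  75  67  42  26  26  25 | G  34  17   0   0   4  19  21  11   0   0   3
180  41  42  42  48  66  79  78  81 105 129 133 113  87  77  73  63  39  27  26  26 | G  34  15   0   3  41  80  86  55  15   0   3
181  41  41  42  49  70  84  81  95 135 179 186 151 105  78  75  61  38  26  25  26 | G  34  15   0  23  87 155 167 114  42   0   6
182  41  41  42  50  71  85  81 104 158 209 217 178 117  79  74  62  39  27  26  25 | G  33  15   0  36 121 200 213 154  59   0   4
183  43  43  43  50  69  82  80 105 162 215 224 184 120  80  75  62  38  26  26  25 | G  34  15   1  40 129 209 222 163  64   2   4
184  67  64  60  62  72  81  80 104 161 214 
[... 3760 characters left out ...]
9 143 202 215 169  79  18  13  22  61 114 135 104  87 155 209 226 229 230 | G 
217 178 109 143 200 210 162  71  16  12  16  50 105 125  94  92 169 217 227 229 230 | G 
218 178 109 142 197 198 143  61  16  12  14  48 102 121  91  96 176 220 228 229 229 | G 
219 178 111 144 195 190 128  51  15  11  14  43  94 115  88  97 177 221 228 229 230 | G 
220 178 114 154 199 180 108  39  13  11  13  34  78 100  83  96 177 221 228 229 230 | G 
221 176 121 171 208 175  91  27  14  11  12  27  61  88  78  95 176 220 228 229 230 | G 
222 161 114 167 204 168  81  23  13  11  12  24  56  83  75  92 172 219 227 229 230 | G 
223 124  99 141 173 142  65  18  12  12  12  21  50  74  67  81 158 209 222 225 226 | G
```

View pics/n_z2.png

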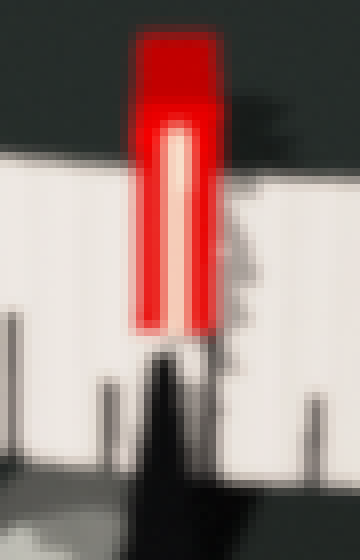

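White line is at column 261.5 and the tip at 260.0, at about 2 px/mm. The tip is therefore ~0.75 mm past the line toward −x, so the knob needs about +5.6°. I'm going back to the knob.

Run:
```python
from h import *
o=ctrl.get_obs(); p=o['tool_pos'];r=R.from_rotvec(o['tool_rot'])
s=np.sin(np.radians(35));k=np.cos(np.radians(35))
t=tool((s,0,-k),(0,-1,0))*R.from_rotvec([np.radians(-126),0,0])
T=np.array((-.0755,.0857,.141))+np.array((s,0,-k))*(.019-.09)
plan(T,t,10)
rel=(r.inv()*t).as_rotvec(); n=10
P=fx(pose(),T)[0]; d=R.from_rotvec(rel/n)
S=sum((R.from_rotvec(rel/n*k).as_matrix() for k in range(n)),np.zeros((3,3)));sh=np.linalg.solve(S,r.inv().apply(P-p))
for i in range(n):
    p=p+r.apply(sh); r=r*d
    if i%2: print(unfx(pose(),p).round(3))
```

```text
n 10 shift mm [ -4.7  -4.4 -18.4] turn deg [-3.48 -1.12  3.46] | total [-34.8 -11.2  34.6] dist 190
[[-0.029 -0.04   0.198]]
[[-0.045 -0.005  0.204]]
[[-0.065  0.028  0.206]]
[[-0.089  0.058  0.205]]
[[-0.116  0.086  0.199]]
```

```bash
python3 -m handwheel '[[0.06,[-0.0107,-0.0044,-0.0184],[-3.48,-1.12,3.46]],[0.06,[-0.0047,-0.0044,-0.0184],[-3.48,-1.12,3.46]],[0.06,[-0.0047,-0.0044,-0.0184],[-3.48,-1.12,3.46]],[0.06,[-0.0047,-0.0044,-0.0184],[-3.48,-1.12,3.46]],[0.06,[-0.0047,-0.0044,-0.0184],[-3.48,-1.12,3.46]],[0.06,[-0.0047,-0.0044,-0.0184],[-3.48,-1.12,3.46]],[0.06,[-0.0047,-0.0044,-0.0184],[-3.48,-1.12,3.46]],[0.06,[-0.0047,-0.0044,-0.0184],[-3.48,-1.12,3.46]],[0.06,[-0.0047,-0.0044,-0.0184],[-3.48,-1.12,3.46]],[0.06,[-0.0047,-0.0044,-0.0184],[-3.48,-1.12,3.46]]]'
python3 -m handwheel '[[0.06,[0,0,0],[0,0,0]],[0.06,[0,0,0],[0,0,0]]]'
python3 - <<'E'
from h import *
s=np.sin(np.radians(35));k=np.cos(np.radians(35))
t=tool((s,0,-k),(0,-1,0))*R.from_rotvec([np.radians(-126),0,0])
K=np.array((-.0755,.0857,.141))
plan(K+np.array((s,0,-k))*(.019-.05),t,2)
plan(K+np.array((s,0,-k))*.019,t,1)
E
```

```text
t: 16.4
tool_pos: [0.5065, 0.0089, 0.2061]
tool_rot: [0.936, 0.821, -0.578]
contact_force: [-0.4, 0.8, 0.4]
opening: 0.06
t: 16.57
tool_pos: [0.5057, 0.0085, 0.2045]
tool_rot: [0.938, 0.824, -0.583]
contact_force: [-0.3, 0.2, -0.3]
opening: 0.0605
n 2 shift mm [22.5 -1.2 -0.2] turn deg [ 0.02 -0.04  0.01] | total [ 0.  -0.1  0. ] dist 45
n 1 shift mm [94.9 -2.4 -0.3] turn deg [ 0.05 -0.09  0.01] | total [ 0.  -0.1  0. ] dist 95
```

```bash
python3 -m handwheel '[[0.06,[0.022,-0.0012,0],[0,0,0]],[0.06,[0.022,-0.0012,0],[0,0,0]],[0.06,[0.02,0,0],[0,0,0]],[0.06,[0.02,0,0],[0,0,0]],[0.06,[0.01,0,0],[0,0,0]],[0.06,[0,0,0],[0,0,0]],[0.06,[0,0,0],[0,0,0]]]' 30
python3 - <<'E'
from h import *
o=ctrl.get_obs(); im=save('wrist','pics/o_wrist.png')
s=np.sin(np.radians(35));k=np.cos(np.radians(35))
t=tool((s,0,-k),(0,-1,0))*R.from_rotvec([np.radians(-126),0,0])
plan(np.array((-.0755,.0857,.141))+np.array((s,0,-k))*.019,t,1)
E
```

```text
t: 17.15
tool_pos: [0.5594, -0.0026, 0.1276]
tool_rot: [0.939, 0.824, -0.585]
contact_force: [-0.1, 0.0, -0.0]
opening: 0.0599
n 1 shift mm [ 1.1 -1.9 -3.5] turn deg [-0.06  0.01  0.03] | total [-0.1  0.   0. ] dist 4
```

View pics/o_wrist.png

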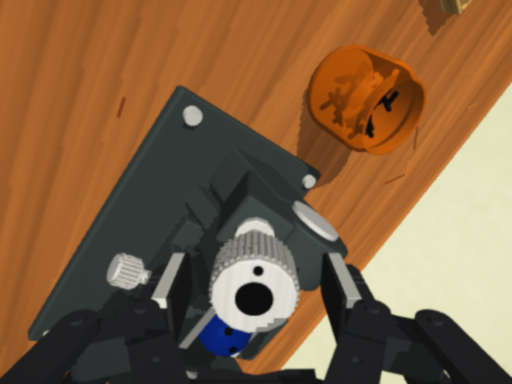

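```bash
python3 -m handwheel '[[0.06,[0.001,-0.001,-0.004],[0,0,0]],[0.06,[0,0,0],[0,0,0]],[0.028,[0,0,0],[0,0,0]],[0.028,[0,0,0],[0,0,0]],[0.028,[0,0,0],[0,0,0]],[0.028,[0,0,0],[0,0,0]],[0.028,[0,0,0],[0,0,0]]]' 30
python3 - <<'E'
from h import *
s=np.sin(np.radians(35));k=np.cos(np.radians(35))
t=tool((s,0,-k),(0,-1,0))*R.from_rotvec([np.radians(-126),0,0])
plan(np.array((-.0755,.0857,.141))+np.array((s,0,-k))*.019,t,1)
E
python3 -m handwheel '[[0.028,[0,0,0],[2.8,0,0]],[0.028,[0,0,0],[2.8,0,0]],[0.028,[0,0,0],[0,0,0]],[0.028,[0,0,0],[0,0,0]]]'
python3 - <<'E'
from h import *
save('wrist','pics/p_wrist.png')
s=np.sin(np.radians(35));k=np.cos(np.radians(35))
t=tool((s,0,-k),(0,-1,0))*R.from_rotvec([np.radians(-126),0,0])
plan(np.array((-.0755,.0857,.141))+np.array((s,0,-k))*.019,t,1)
E
```

```text
t: 17.78
tool_pos: [0.5573, 0.001, 0.1254]
tool_rot: [0.939, 0.823, -0.584]
contact_force: [-5.8, 3.4, 6.1]
opening: 0.0329
n 1 shift mm [ 0.2 -0.5  1.4] turn deg [-0.04 -0.04  0.01] | total [-0. -0.  0.] dist 2
t: 18.12
tool_pos: [0.5574, 0.001, 0.1254]
tool_rot: [1.029, 0.8, -0.629]
contact_force: [-4.6, 3.1, 5.4]
opening: 0.0333
n 1 shift mm [ 0.2 -0.5  1.5] turn deg [-5.66 -0.04  0.  ] | total [-5.7 -0.   0. ] dist 2
```

View pics/p_wrist.png

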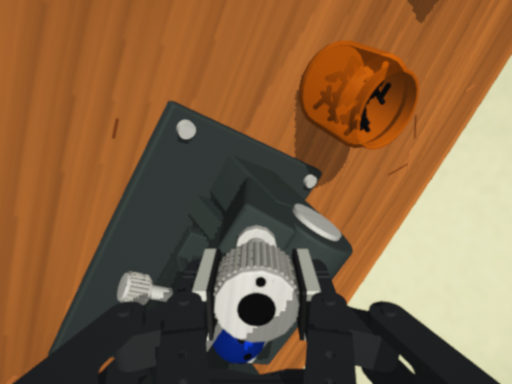

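```bash
python3 -m handwheel '[[0.06,[0,0,0],[0,0,0]],[0.06,[0,0,0],[0,0,0]],[0.06,[0,0,0],[0,0,0]],[0.06,[-0.03,0,0],[0,0,0]],[0.06,[-0.035,0,0],[0,0,0]],[0.06,[-0.035,0,0],[0,0,0]],[0.06,[0,0,0],[0,0,0]]]'
python3 - <<'E'
from h import *
plan((-.017,-.077,.205),tool((0,0,-1),(1,0,0)),10)
E
```

```text
t: 18.75
tool_pos: [0.5018, 0.0094, 0.2154]
tool_rot: [1.029, 0.788, -0.622]
contact_force: [0.9, -0.1, 1.7]
opening: 0.0604
n 10 shift mm [ 5.5  4.6 18.6] turn deg [ 2.94  0.95 -3.49] | total [ 29.4   9.5 -34.9] dist 195
```

```bash
python3 -m handwheel '[[0.06,[0.0055,0.0046,0.0186],[2.94,0.95,-3.49]],[0.06,[0.0055,0.0046,0.0186],[2.94,0.95,-3.49]],[0.06,[0.0055,0.0046,0.0186],[2.94,0.95,-3.49]],[0.06,[0.0055,0.0046,0.0186],[2.94,0.95,-3.49]],[0.06,[0.0055,0.0046,0.0186],[2.94,0.95,-3.49]],[0.06,[0.0055,0.0046,0.0186],[2.94,0.95,-3.49]],[0.06,[0.0055,0.0046,0.0186],[2.94,0.95,-3.49]],[0.06,[0.0055,0.0046,0.0186],[2.94,0.95,-3.49]],[0.06,[0.0055,0.0046,0.0186],[2.94,0.95,-3.49]],[0.06,[0.0055,0.0046,0.0186],[2.94,0.95,-3.49]]]'
python3 -m handwheel '[[0.06,[0,0,0],[0,0,0]],[0.06,[0,0,0],[0,0,0]]]'
python3 - <<'E'
from h import *
o=ctrl.get_obs(); c=cam('wrist',o); im=save('wrist','pics/q_wrist.png')
for t,z in (('red_tab',.170),('pointer_tip',.171)):
    for d in ctrl.tip_of(t,'wrist')[:1]:
        uv=d['centre'][::-1]; print(t,round(d['score'],2),np.round(uv,1),unfx(pose(),atz(c,uv,z)).round(4))
        if t=='red_tab': u=int(uv[0]);v=int(uv[1])
plan((-.017,-.077,.200),tool((0,0,-1),(1,0,0)),1)
cv2.imwrite('pics/q_z2.png',cv2.resize(im[v-30:v+40,u-25:u+25,::-1],None,fx=8,fy=8,interpolation=cv2.INTER_NEAREST))
print('cols from',u-9)
for r in range(v-10,v+32,1):
    if (r-v)<8 and r%4: continue
    print(r,' '.join('%3d'%x for x in im[r,u-9:u+12,1]))
E
```

```text
t: 19.58
tool_pos: [0.5791, -0.1702, 0.194]
tool_rot: [1.317, 1.146, -1.335]
contact_force: [0.5, 0.2, 0.0]
opening: 0.0602
t: 19.75
tool_pos: [0.5786, -0.17, 0.1927]
tool_rot: [1.316, 1.146, -1.334]
contact_force: [0.2, 0.5, -0.5]
opening: 0.0601
red_tab 0.58 [259.5 186.1] [[-0.0167 -0.046   0.17  ]]
pointer_tip 0.92 [259.6 203.8] [[-0.0166 -0.0552  0.171 ]]
n 1 shift mm [-5.6  1.5  0. ] turn deg [ 0.01 -0.03  0.83] | total [ 0.  -0.   0.8] dist 6
cols from 250
176  45  44  44  44  42  30  11   0   1  22  35  29   9   0   0  13  24  26  28  27  28
180  50  49  48  48  44  31  11   2  65 163 219 196 102  18   0  11  24  27  27  28  27
184 229 229 230 229 220 171  82  19  65 163 219 196 102  20  24  73 115 134 139 153 178
188 229 231 231 231 222 173  83  18  65 164 219 196 101  21  30  87 141 186 216 228 230
192 229 231 231 231 223 173  84  19  65 163 219 196 102  21  32  96 156 172 169 191 218
194 230 231 231 231 222 174  83  18  65 163 218 197 102  21  35  95 138 153 155 165 193
195 230 231 231 231 222 173  83  19  65 163 219 196 102  22  42 105 146 157 159 163 179
196 230 231 232 2
[... 1218 characters left out ...]
 222 178 124 176 221 228 226 198 130  52  15  22  46  61  75 132 196 223 228 229 229
211 222 178 124 175 221 228 224 187 110  39  14  16  33  52  65 116 186 220 228 229 229
212 222 178 123 176 221 228 222 179  92  28  12  13  25  46  61 105 173 214 227 229 230
213 221 178 122 175 221 228 222 175  85  23  12  12  22  44  58  96 153 201 224 229 229
214 222 178 123 175 222 228 220 171  80  19  13  12  20  39  54  91 142 188 218 228 229
215 221 178 123 175 221 227 215 162  72  18  12  11  15  25  44  89 136 170 204 225 229
216 222 178 123 175 221 226 205 144  60  16  12  12  11  15  39  91 137 165 195 220 228
217 218 175 121 174 220 223 196 129  52  15  12  12  11  11  42 105 158 183 198 216 227
```

View pics/q_z2.png

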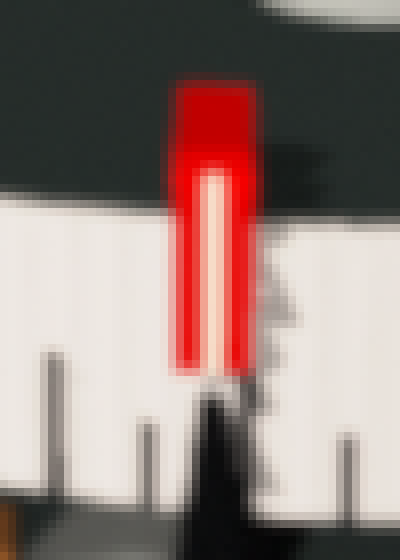

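White line is at 260.25 and the tip at about 260.05, so ~0.1 mm off. The pointer is on the red tab. Next is the lever.

Run:
```python
from h import *
a=np.radians(300); t=tool((0,0,-1),(-np.sin(a),np.cos(a),0))
plan((.0068,-.145,.215),t,5)
```

```text
n 5 shift mm [-4.2  2.1 14.5] turn deg [-6.   -0.05  0.16] | total [-30.   -0.2   0.8] dist 75
```

```bash
python3 -m handwheel '[[0.06,[-0.0042,0.0021,0.0145],[-6,0,0.16]],[0.06,[-0.0042,0.0021,0.0145],[-6,0,0.16]],[0.06,[-0.0042,0.0021,0.0145],[-6,0,0.16]],[0.06,[-0.0042,0.0021,0.0145],[-6,0,0.16]],[0.06,[-0.0042,0.0021,0.0145],[-6,0,0.16]],[0.06,[0,0,0],[0,0,0]]]'
python3 - <<'E'
from h import *
a=np.radians(300); t=tool((0,0,-1),(-np.sin(a),np.cos(a),0))
o=ctrl.get_obs();save('wrist','pics/r_wrist.png')
plan((.0068,-.145,.133),t,3)
E
```

```text
t: 20.4
tool_pos: [0.5938, -0.2412, 0.217]
tool_rot: [0.933, 1.362, -0.929]
contact_force: [-0.6, -0.0, 0.5]
opening: 0.0602
n 3 shift mm [27.8 -0.1 -0.2] turn deg [-0.05 -0.05 -0.04] | total [-0.1 -0.2 -0.1] dist 83
```

View pics/r_wrist.png

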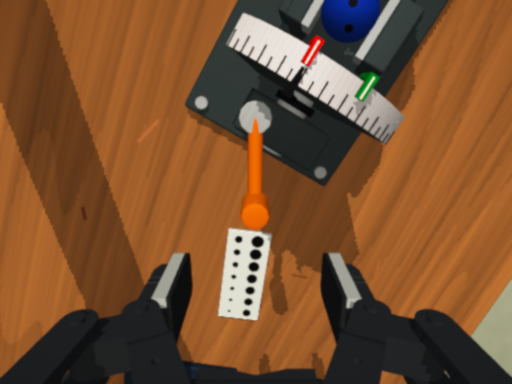

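```bash
python3 -m handwheel '[[0.06,[0.028,0,0],[0,0,0]],[0.06,[0.028,0,0],[0,0,0]],[0.06,[0.027,0,0],[0,0,0]],[0.026,[0,0,0],[0,0,0]],[0.026,[0,0,0],[0,0,0]],[0.026,[0,0,0],[0,0,0]],[0.026,[0,0,0],[0,0,0]]]' 20
python3 -m handwheel '[[0.026,[0,-0.0073,-0.0004],[7,0,0]],[0.026,[0,-0.0073,-0.0004],[7,0,0]],[0.026,[0,-0.0073,-0.0004],[7,0,0]],[0.026,[0,-0.0073,-0.0004],[7,0,0]],[0.026,[0,-0.0073,-0.0004],[7,0,0]],[0.026,[0,-0.0073,-0.0004],[7,0,0]],[0.026,[0,-0.0073,-0.0004],[7,0,0]],[0.026,[0,-0.0073,-0.0004],[7,0,0]],[0.026,[0,-0.0073,-0.0004],[7,0,0]],[0.026,[0,0,0],[0,0,0]]]'
python3 - <<'E'
from h import *
o=ctrl.get_obs();save('wrist','pics/s_wrist.png')
print(unfx(pose(),o['tool_pos']))
E
```

```text
t: 21.03
tool_pos: [0.5945, -0.24, 0.135]
tool_rot: [0.935, 1.361, -0.929]
contact_force: [-0.4, 0.2, 0.6]
opening: 0.0257
t: 21.87
tool_pos: [0.532, -0.2292, 0.1347]
tool_rot: [1.728, 0.771, -1.722]
contact_force: [0.1, 0.3, -0.4]
opening: 0.0257
[[-0.05504094 -0.14418282  0.13469323]]
```

View pics/s_wrist.png

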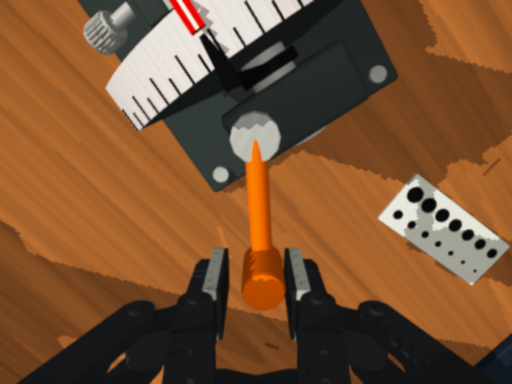

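```bash
python3 -m handwheel '[[0.026,[0,-0.0073,-0.0004],[7,0,0]],[0.026,[0,-0.0073,-0.0004],[7,0,0]],[0.026,[0,-0.004,-0.0002],[4,0,0]],[0.026,[0,0,0],[0,0,0]]]'; python3 -m handwheel '[[0.026,[0,-0.0015,0],[1,0,0]],[0.026,[0,0,0],[0,0,0]]]';python3 -m handwheel '[[0.026,[0,-0.0015,0],[1,0,0]],[0.026,[0,0,0],[0,0,0]]]'
```

```text
t: 22.25
tool_pos: [0.5206, -0.2149, 0.1339]
tool_rot: [1.926, 0.524, -1.922]
contact_force: [-0.5, 0.5, -0.1]
opening: 0.026
t: 22.42
tool_pos: [0.52, -0.214, 0.1335]
tool_rot: [1.937, 0.508, -1.933]
contact_force: [2.4, -2.0, 1.5]
opening: 0.0258
t: 22.58
tool_pos: [0.5186, -0.2123, 0.1328]
tool_rot: [1.948, 0.493, -1.946]
contact_force: [1.5, -2.3, 1.8]
opening: 0.026
```

```bash
python3 -m handwheel '[[0.026,[0,-0.0015,0],[1,0,0]],[0.026,[0,0,0],[0,0,0]]]'; python3 -m handwheel '[[0.026,[0,-0.0015,0],[1,0,0]],[0.026,[0,0,0],[0,0,0]]]';python3 -m handwheel '[[0.026,[0,-0.0015,0],[0,0,0]],[0.026,[0,0,0],[0,0,0]]]';python3 -m handwheel '[[0.026,[0,-0.0015,0],[0,0,0]],[0.026,[0,0,0],[0,0,0]]]'
python3 - <<'E'
from h import *
o=ctrl.get_obs()
print(unfx(pose(),o['tool_pos']))
E
```

```text
t: 22.75
tool_pos: [0.5175, -0.2107, 0.1323]
tool_rot: [1.958, 0.478, -1.958]
contact_force: [0.8, -2.6, 2.4]
opening: 0.026
t: 22.92
tool_pos: [0.5168, -0.2094, 0.1323]
tool_rot: [1.969, 0.462, -1.969]
contact_force: [1.5, -2.7, 1.0]
opening: 0.0259
t: 23.08
tool_pos: [0.5168, -0.2093, 0.1323]
tool_rot: [1.969, 0.459, -1.966]
contact_force: [4.3, -6.8, -0.7]
opening: 0.026
t: 23.25
tool_pos: [0.5167, -0.2092, 0.1324]
tool_rot: [1.969, 0.455, -1.963]
contact_force: [6.8, -11.5, -4.4]
opening: 0.0262
[[-0.07320716 -0.12673518  0.1323794 ]]
```

```bash
python3 -m handwheel '[[0.026,[0,0.006,0],[0,0,0]],[0.06,[0,0,0],[0,0,0]],[0.06,[0,0,0],[0,0,0]],[0.06,[0,0,0],[0,0,0]],[0.06,[-0.035,0,0],[0,0,0]],[0.06,[-0.035,0,0],[0,0,0]],[0.06,[-0.02,0,0],[0,0,0]],[0.06,[0,0,0],[0,0,0]]]'
python3 - <<'E'
from h import *
o=ctrl.get_obs();save('wrist','pics/t_wrist.png');c=cam('wrist',o)
for t,z in (('lever_grip',.144),('lever_pivot',.118),('red_tab',.172),('pointer_tip',.172)):
    for d in ctrl.tip_of(t,'wrist')[:1]:
        uv=d['centre'][::-1]; print(t,round(d['score'],2),np.round(uv,1),unfx(pose(),atz(c,uv,z)).round(4))
plan((-.017,-.077,.215),tool((0,0,-1),(1,0,0)),10)
E
```

```text
t: 23.92
tool_pos: [0.5206, -0.2133, 0.2286]
tool_rot: [1.973, 0.457, -1.959]
contact_force: [0.7, -0.5, 0.2]
opening: 0.06
lever_grip 0.86 [254.9 206.2] [[-0.0697 -0.1296  0.144 ]]
lever_pivot 0.95 [250.6 120.8] [[-0.0246 -0.0942  0.118 ]]
red_tab 0.67 [189.8  68.3] [[-0.0158 -0.0479  0.172 ]]
pointer_tip 0.86 [201.5  78.6] [[-0.0167 -0.0562  0.172 ]]
n 10 shift mm [ 0.5  2.2 -7.6] turn deg [-5.5  -0.02  0.04] | total [-55.   -0.2   0.4] dist 76
```

View pics/t_wrist.png

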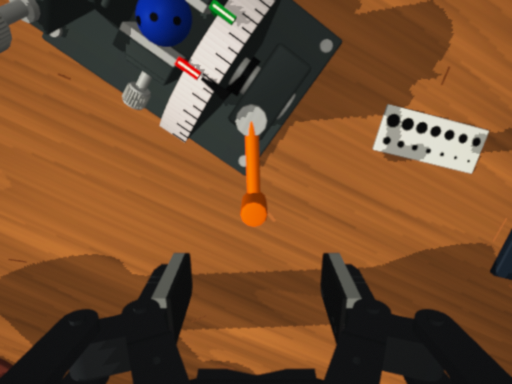

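```bash
python3 -m handwheel '[[0.06,[0.0005,0.0022,-0.0076],[-5.5,0,0]],[0.06,[0.0005,0.0022,-0.0076],[-5.5,0,0]],[0.06,[0.0005,0.0022,-0.0076],[-5.5,0,0]],[0.06,[0.0005,0.0022,-0.0076],[-5.5,0,0]],[0.06,[0.0005,0.0022,-0.0076],[-5.5,0,0]],[0.06,[0.0005,0.0022,-0.0076],[-5.5,0,0]],[0.06,[0.0005,0.0022,-0.0076],[-5.5,0,0]],[0.06,[0.0005,0.0022,-0.0076],[-5.5,0,0]],[0.06,[0.0005,0.0022,-0.0076],[-5.5,0,0]],[0.06,[0.0005,0.0022,-0.0076],[-5.5,0,0]]]'
python3 -m handwheel '[[0.06,[0,0,0],[0,0,0]],[0.06,[0,0,0],[0,0,0]]]'
python3 - <<'E'
from h import *
o=ctrl.get_obs(); c=cam('wrist',o); im=save('wrist','pics/u_wrist.png')
for t,z in (('red_tab',.172),('pointer_tip',.172),('lever_grip',.144),('lever_pivot',.118)):
    for d in ctrl.tip_of(t,'wrist')[:1]:
        uv=d['centre'][::-1]; print(t,round(d['score'],2),np.round(uv,1),unfx(pose(),atz(c,uv,z)).round(4))
        if t=='red_tab': u=int(uv[0]);v=int(uv[1])
cv2.imwrite('pics/u_z2.png',cv2.resize(im[v-30:v+40,u-25:u+25,::-1],None,fx=8,fy=8,interpolation=cv2.INTER_NEAREST))
print('cols from',u-9)
for r in range(v-10,v+32,1):
    if (r-v)<8 and r%4: continue
    print(r,' '.join('%3d'%x for x in im[r,u-9:u+12,1]))
E
```

```text
t: 25.0
tool_pos: [0.58, -0.1682, 0.2149]
tool_rot: [1.32, 1.143, -1.319]
contact_force: [-0.2, 0.2, -0.7]
opening: 0.0599
t: 25.17
tool_pos: [0.58, -0.1684, 0.2155]
tool_rot: [1.324, 1.139, -1.323]
contact_force: [-0.1, 0.5, -0.5]
opening: 0.06
red_tab 0.48 [256.5 182.3] [[-0.0169 -0.048   0.172 ]]
pointer_tip 0.64 [257.2 194. ] [[-0.0165 -0.055   0.172 ]]
lever_grip 0.91 [181.2 278.1] [[-0.0718 -0.1278  0.144 ]]
lever_pivot 0.58 [248.7 221.2] [[-0.0231 -0.0938  0.118 ]]
cols from 247
172  44  45  44  44  45  41  27   2  17  99 187 197 125  39   4  15  25  27  27  27  28
176 224 222 222 223 223 209 155  66  30 109 193 199 126  40  36  89 121 128 135 158 176
180 228 228 229 230 230 220 166  71  42 126 199 197 118  36  45 112 165 202 224 228 228
184 228 228 229 230 230 220 167  72  42 126 198 188 100  26  66 139 168 162 174 204 225
188 228 227 229 230 230 220 167  71  43 126 196 188 100  25  52 112 156 189 213 221 226
190 227 227 229 230 230 220 167  72  43 126 197 188  99  25  52 111 149 171 203 224 229
191 228 227 229 230 230 221 170  87  66 134 198 187 103  33  53 111 148 166 193 2
[... 1242 characters left out ...]
 220 216 181 123 141 196 210 170  88  27  13  12  12  14  56 130 173 189 209 226 228
207 183 186 155 105 124 174 189 150  73  21  12  12  11  13  61 144 197 212 219 224 226
208 101 105  89  67  82 116 128  98  46  16  12  11  10  13  46 112 167 190 195 200 203
209  72  74  70  65  66  73  72  53  25  13  12  12  11  11  20  52  84 101 108 118 127
210  84  85  84  82  81  79  71  49  23  12  11  12  10  12   8  15  21  25  29  38  45
211  88  89  88  88  89  84  72  47  21  12  12  11  10  10   8   6   7   7   7   8  14
212  88  88  88  88  88  83  67  39  18  13  13  12  12   9   8   8   6   6   6   8  16
213  90  90  90  89  88  83  63  34  15  11  11  13  13  10  10   8   7   7   5  11  23
```

View pics/u_z2.png

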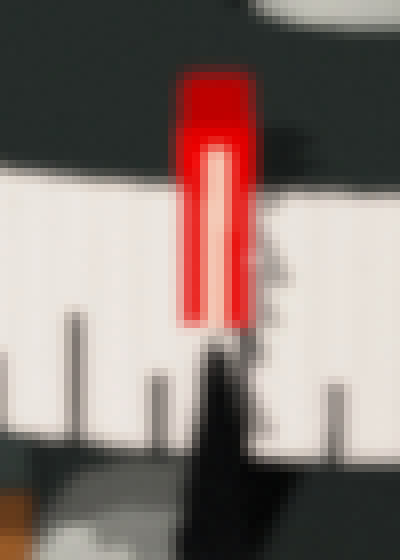

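View pics/u_wrist.png

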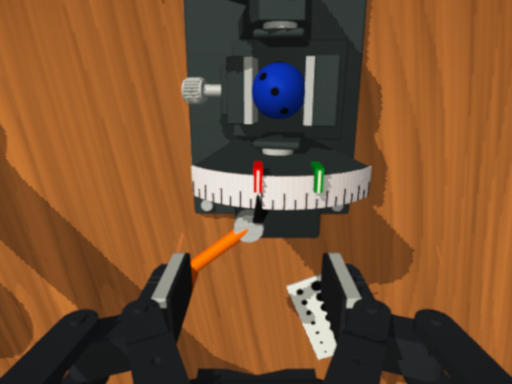

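```bash
python3 -m handwheel '[[0.06,[-0.03,0,0],[0,0,0]],[0.06,[-0.03,0,0],[0,0,0]],[0.06,[0,0,0],[0,0,0]],[0.06,[0,0,0],[0,0,0]]]'
python3 - <<'E'
from h import *
save('top','pics/v_top.png'); c=cam('top')
for t in('jar','drill_gauge','ball_tray'):
    for d in ctrl.tip_of(t,'top')[:1]: print(t,d['score'],np.round(d['centre'][::-1],1),atz(c,d['centre'][::-1],0).round(4))
print(ctrl.get_obs()['t'])
E
```

```text
t: 25.75
tool_pos: [0.5819, -0.17, 0.2806]
tool_rot: [1.325, 1.131, -1.318]
contact_force: [-0.7, 0.4, 0.6]
opening: 0.0603
drill_gauge 0.54 [410.3 197.2] [ 0.6346 -0.3836  0.    ]
ball_tray 0.62 [186.6 177.3] [0.6688 0.2233 0.    ]
25.95
```

View pics/v_top.png

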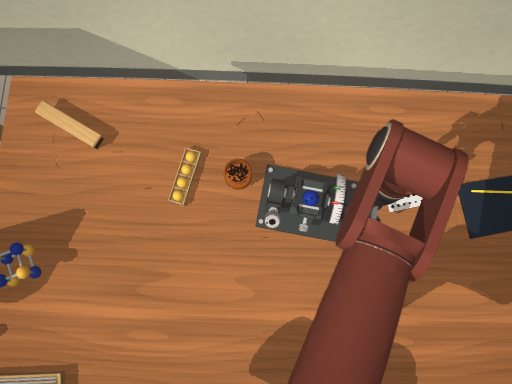

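The jar at (238,174) and tray at (185,177) are where they were at the start. The gauge is partly hidden by the arm, but it was never approached. Handing in.

Run:
```python
from station import ctrl
print(ctrl.finish_job())
```

```text
the job is handed in; nothing more can be done
None
```

The vise is set for the next hole, and I handed the job in at about 26 s of the 67 s allowed; the hand-in reported no verdict.

1. **Slack:** I swung the lever over until it stopped moving with about 14 N against the stop.
2. **Pointer:** I turned the knob about 126° counter-clockwise. The overhead view showed the tip about 0.75 mm past the red line, so I gripped the knob again and turned it back 5.6°.
3. **Tight:** I swung the lever back until it stopped moving with about 13 N against the stop, then withdrew the gripper.

**Last checks:**
- **Pointer:** with the lever tight, the tip and the red tab's white line were both at about column 257.4 in the wrist picture. That puts the tip within about 0.1 mm of the line.
- **Lever:** two wrist views gave its angle as 1.43 and 1.485 rad. They disagree slightly but sit either side of the 1.45 stop.
- **Jar, gauge and tray:** the jar and tray look unmoved in the last top picture, although the network missed the jar there and I placed it by eye. The gauge was partly hidden by the arm; its estimate came out 9 mm from the first one. I put that down to the hidden part, since nothing came near it.
- **Clearance:** the gripper was clear of everything at hand-in, with the force reading at noise level.

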